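# Seat the ball magazine on the blade tester and load it

## Task

Take the funnel-topped magazine from its slanted stand and set it upright on the tester's base so that the two pegs enter its holes and its flange lies flush on the base; lower it, do not drop it, and let it go. Then pick up the steel scoop by its tab and pour all four steel balls through the funnel into the magazine's tube, never taking the balls in the fingers. Put the empty scoop back down flat on the bench, and leave the other things on the bench where they are.

Things in the scene. Friction and masses are not known exactly. Their poses are not given: they have to be found in the camera images.
- magazine: Aluminium ball magazine, 0.4 kg. Origin: centre of its underside, z up its axis. Flange 100 (x) x 96 (y) x 16 mm with two 13 mm through holes at x +14, y -34 and +34 mm; tube 52 mm outside, 44 inside, from z = 16 (its floor) to 70; then a funnel up to the rim. Starts on the slanted stand, its top leaning 28 degrees towards the stand's -x.
- magazine_rim (a point): Centre of the funnel's mouth, 116 mm above the magazine's underside. Mouth 108 mm inside, 116 mm outside; the top 14 mm of its wall are straight. Axes of the magazine.
- magazine_tab (a point): Grip point on the magazine's handle, a flat upright tab 8 mm thick (x) and 40 mm wide (y), at x = +60, z = 150 mm in the magazine's frame. The tab ends 16 mm above this point; the rim is 34 mm below it. Axes of the magazine.
- stand: Fixed plywood parking stand, 110 mm wide, whose face slants up at 28 degrees towards its local +x (away from the robot); the magazine's flange rests on the face against a 10 mm strip along the low edge. Origin: on the table under the middle of the face.
- base: Fixed base of the tester, a grey box 160 (x) x 130 (y) x 50 mm with two upright steel pegs on top, 10 mm thick, 16 mm high, tips tapered, at x +14, y -34 and +34 mm. Origin: centre of the underside. The pegs lie off-centre, so the magazine fits one way only: its x axis (handle side) along the base's x axis, which points roughly away from the robot.
- seat (a point): Point in the middle of the base's top face (50 mm above the table), axes of the base. The magazine's origin lies here when it is fully seated.
- scoop: Steel scoop, 0.22 kg, flat on the table, holding the balls. Origin: centre of the underside. 115 mm long (x), 52 wide; side and rear walls 44 high; open at its front (local -x). Its inner floor, 46 mm wide, falls 9 degrees from the front lip to the rear (x +52, z 6 mm), so the balls lie at the rear and roll out over the lip when the front is tipped down by more than that.
- scoop_lip (a point): Middle of the scoop's front lip, where the balls roll out: x = -58, z = 24 mm in the scoop's frame. Axes of the scoop.
- scoop_tab (a point): Grip point on the scoop's handle, an upright tab behind its rear wall, 8 mm thick (x) and 40 mm wide (y), at x = +56, z = 88 mm in the scoop's frame. The tab ends 16 mm above this point. Axes of the scoop.
- ball1_center (a point): Centre of a steel ball 18 mm across, 24 g, lying in the scoop.
- ball2_center (a point): Centre of a steel ball 18 mm across, 24 g, lying in the scoop.
- ball3_center (a point): Centre of a steel ball 18 mm across, 24 g, lying in the scoop.
- ball4_center (a point): Centre of a steel ball 18 mm across, 24 g, lying in the scoop.
- blade_stack: Bystander: a stack of table-tennis bat blades (wood discs 152 mm across with a handle along local -x to 168 mm, 46 mm high). Origin: centre of the disc's underside.
- blade: Bystander: one wooden bat blade lying flat, disc 152 mm across, handle along local -x to 167 mm, 22 mm high. Origin: centre of the disc's underside.
- tin: Bystander: dark steel tin, 100 mm across, 120 mm high. Origin: centre of its underside.
- jar: Bystander: white jar with black cap, 60 mm across, 80 mm high. Origin: centre of its underside.
- sandblock: Bystander: cork sanding block 90 x 50 x 30 mm. Origin: centre of its underside.
- brush: Bystander: hand brush lying flat along its local x, about 200 mm long.
- carton: Bystander: open cardboard box 200 x 300 x 100 mm. Origin: centre of its underside.

How it is judged:
On the way, in this order (a step that is already met when the one before it is completed fails the run):
1. the magazine is fully seated on the base's pegs and let go (horizontal distance between magazine and seat below 0.004 m and z of magazine in the frame of seat between -0.003 and 0.003 m and angle between magazine's own z axis and vertical below 0.04 rad and angle between the x axis of magazine and the x axis of base, either way round below 0.1 rad and contact force between the fingers and magazine below 0.1 N), for 0.3 s.
2. all four balls are down in the tube of the seated magazine (horizontal distance between magazine and seat below 0.004 m and z of magazine in the frame of seat between -0.003 and 0.003 m and angle between magazine's own z axis and vertical below 0.04 rad and angle between the x axis of magazine and the x axis of base, either way round below 0.1 rad and horizontal distance between each of ball1_center, ball2_center, ball3_center, ball4_center and magazine below 0.024 m and z of ball1_center in the frame of magazine between 0.016 and 0.075 m and z of ball2_center in the frame of magazine between 0.016 and 0.075 m and z of ball3_center in the frame of magazine between 0.016 and 0.075 m and z of ball4_center in the frame of magazine between 0.016 and 0.075 m), for 0.3 s.
At the end, for the whole second after the job is handed in: Magazine at rest on the base: origin within 4 mm sideways and 3 mm in height of the seat, upright to 0.04 rad, x axis along the base's to 0.1 rad. All four ball centres in its tube: within 24 mm of its origin sideways, 16 to 75 mm up. Scoop at rest flat on the bench: within 6 mm, 0.08 rad (all of step 2 and linear speed of each of magazine, scoop below 0.02 m/s and height (world z) of scoop between -0.006 and 0.006 m and angle between scoop's own z axis and vertical below 0.08 rad); the robot touches nothing.
It fails at once if the magazine is dropped (moves faster than 0.5 m/s while the fingers do not touch it) (contact force between the fingers and magazine below 0.05 N and linear speed of magazine above 0.5 m/s).
It fails at once if a ball is handled with the fingers (more than 1 N) (contact force between the fingers and ball1 above 1 N or contact force between the fingers and ball2 above 1 N or contact force between the fingers and ball3 above 1 N or contact force between the fingers and ball4 above 1 N).
It fails at once if a bystander is moved by more than 30 mm (distance of any of blade_stack, blade, tin, jar, sandblock, brush, carton from where it was at the start of the episode above 0.03 m).
It also fails if it takes over 72 s, if anything falls off the work surface, if the arm or the gripper's body presses on something with over 40 N, if the wrist force passes 120 N, or if a joint passes its speed limit or range.

## Robot

A 6-joint arm with a two-finger parallel gripper is mounted at the origin on the work surface. World frame = base frame: x ahead of the robot, y to its left, z up, the work surface at z = 0. Lengths are in m, angles in rad, forces in N, time in s.
With the tool pointing down it reaches from about 0.35 to 0.975 m from the base axis. Payload 4.9 kg.
Tool frame: the origin (TCP) lies at the very end of the fingers, on their centre line; the grasp point (between the pads) lies 19 mm behind it; z points along the fingers, y is the line along which they close (so a half turn about z gives the same grasp; the last joint's range is limited). The gripper opens to 85 mm and grips with 20 to 120 N. Pads are 22 mm wide; open, the fingers measure 114 mm over their backs; the gripper's body (76 mm by 85 mm) begins 54 mm behind the grasp point. The pads swing forward as they close: fully open they stand 13 mm farther back than shut.
Start: joints at [1.145, 0.053, 1.613, -0, 1.476, -0.119], TCP at [0.189, 0.596, 0.231] pointing down, gripper open.
Joint ranges: [-3.01, 3.01], [-1.01, 2.22], [0.06, 2.58], [-1.02, 4.17], [0.09, 2.62], [-3.14, 3.14]. Speed limits (rad/s): [2.57, 2.57, 3.14, 3.14, 3.14, 3.14].

## Interface

Orientations are given as a unit quaternion [w, x, y, z].
In Python, from plant import monitor, vision, manip gives the robot as it stands. The module is installed in compiled form; this text tells all that it offers.
- The arm moves only by the tool arm_command, never from a script. Its argument "rows" is a list of rows, each a list of 3 entries, a list of its own where there are three numbers: the finger opening in mm, from 0 to 85.4, then the shift along the world's x, y, z in units of 30 cm (1.0 is 30 cm), then the turn, a rotation vector about the world's x, y, z in units of pi/2 rad (1.0 is pi/2 rad). In form: [[claw, [x, y, z], [wx, wy, wz]], ...]. A call has 1 to 12 rows; each row is the pose to reach, as a shift and turn from the pose commanded when the call began; what a row does not reach only later rows make up. A row lasts 1/12 s, in which the tool goes at most 41.7 mm and 7.16 degrees, less where a joint would pass 70% of its speed; a pose out of reach is approached as far as the arm can. A call with a number of a shift or a turn outside -1 to 1 is refused whole. A call with a gripper value outside its range is refused whole. The fingers move at their own pace and stop on an object; the grip force is fixed at half the most. Time passes only in rows, so rows that repeat a pose let the fingers close. It gives the time, the measured TCP pose, the force, the opening and the grip force at its end, in the units of the state.
- monitor.state(): the state, without advancing time (a new reading comes with each control period).
- vision.grab_frame(name): name is "side" or "top" or "wrist"; returns a dict with "color" (400x640x3 uint8, red, green, blue), "z_map" (400x640 float32, m along the optical axis (not along the pixel's ray), 0 where there is no reading), "mtx" (3x3 intrinsics, pixels), "k1" (the pictures are not rectified: a ray, as slopes to the right and down, at radius r is drawn at 1 + k1 r^2 times it, then the intrinsics apply), "R" (3x3) and "t" (3): a world point X has camera coordinates R X + t. Camera axes: x right, y down, z forward; pixel columns grow to the right and rows downward; lengths in m; the calibration is good to about 2 mm. A picture is of the moment at which its call begins.
- manip.job_done(): hands the job in; it is judged then, once.
The state is a dict: "time": time; "joint_pos": joint angles; "joint_vel": joint speeds; "joint_efforts": joint torques, N m; "tool_pos": TCP position; "tool_rot": TCP orientation; "contact_force": force on the tool from outside, world axes, zero at the start; "ft_torque": the same for the moment, N m; "gripper_width": opening from 0.0 (shut) to 1.0 (fully open); "grasp_force": force on a finger pad.
Only numpy, scipy, OpenCV 4.12 (cv2) and the standard library are available. Lean on these libraries where they do the work, as an engineer would, in place of code of your own. Each camera call takes 0.05 s, during which the arm holds its last target. There are 200 camera calls.

## Working session

There is one attempt and no reset: what is moved stays moved. The work goes in short steps, Python scripts to look and compute and a tool call to move; the robot and the scene stay as the last step left them, time stands still between calls to the robot, and variables do not carry over. Pictures are saved under pics/ and viewed, at most 10 in all, crops included, and the job is handed in when it is done.

Besides the shell and the picture viewer there is one more tool, called as name(argument=value, ...), one argument or row to a line, values as JSON. arm_command: Moves the arm, as the interface text tells. Shifts and turns lie within -1 to 1; 1 stands for 30 cm of shift or pi/2 rad of turn. Its arguments: {"type":"object","properties":{"rows":{"type":"array"}},"required":["rows"]}

```bash
mkdir -p pics; cat > h.py <<'E'
import numpy as np, cv2
from plant import monitor, vision, manip
def grab(n,save=None):
    f=vision.grab_frame(n)
    if save: cv2.imwrite('pics/'+save,f['color'][:,:,::-1])
    np.savez('/tmp/'+n+'.npz',**f)
    return f
def cloud(f):
    # world point for every pixel
    h,w=f['z_map'].shape
    v,u=np.mgrid[0:h,0:w].astype(float)
    K=f['mtx'];x=(u-K[0,2])/K[0,0];y=(v-K[1,2])/K[1,1]
    rd=np.hypot(x,y);r=rd.copy()
    for _ in range(20): r=rd/(1+f['k1']*r*r)
    s=np.where(rd>0,r/np.maximum(rd,1e-12),1);x=x*s;y=y*s
    z=f['z_map'];P=np.stack([x*z,y*z,z],-1)
    W=(P-f['t'])@f['R']
    W[z==0]=np.nan
    return W
def proj(f,X):
    c=f['R']@np.asarray(X)+f['t'];a=c[:2]/c[2];a=a*(1+f['k1']*(a@a))
    return a*[f['mtx'][0,0],f['mtx'][1,1]]+f['mtx'][:2,2]
E
python3 - <<'E'
from h import *
a=grab('top');b=grab('side')
cv2.imwrite('pics/a.png',a['color'][:,:,::-1])
cv2.imwrite('pics/b.png',b['color'][:,:,::-1])
for f in(a,b): print(f['mtx'],f['k1'],-f['R'].T@f['t'],f['R'][2])
print(monitor.state())
E
```

```text
[[398.57717246   0.         318.70290984]
 [  0.         398.57717246 204.82312573]
 [  0.           0.           1.        ]] -0.022888200448667437 [ 0.29283861 -0.06034837  1.60792253] [ 0.20110195 -0.01261249 -0.97948912]
[[487.09000008   0.         324.73879393]
 [  0.         487.09000008 205.89067676]
 [  0.           0.           1.        ]] -0.007129195566112616 [0.16503569 1.09770611 1.36832952] [ 0.24641919 -0.66522851 -0.70480396]
{'time': 0.1, 'joint_pos': array([ 1.14500172e+00,  5.33328107e-02,  1.61418509e+00,  1.92140092e-06,
        1.47600067e+00, -1.19037094e-01]), 'joint_vel': array([ 0.00048681, -0.00154349, -0.00443065, -0.00085406, -0.00124395,
        0.00111994]), 'joint_efforts': array([-1.90194878e-04, -3.94899130e+01, -3.71365178e+01, -1.32128957e-04,
        3.86437910e-03, -8.82571584e-06]), 'tool_pos': array([0.18851224, 0.59528847, 0.23014298]), 'tool_rot': array([-2.60013756e-04,  1.52778110e-01,  9.88260048e-01, -9.27191166e-04]), 'contact_force': array([ 0.4228637 ,  0.08600322, -0.20600425]), 'ft_torque': array([-0.01036525, -0.01016037, -0.00468477]), 'grasp_force': 0.0, 'gripper_width': 1.004574722157708}
```

View pics/a.png

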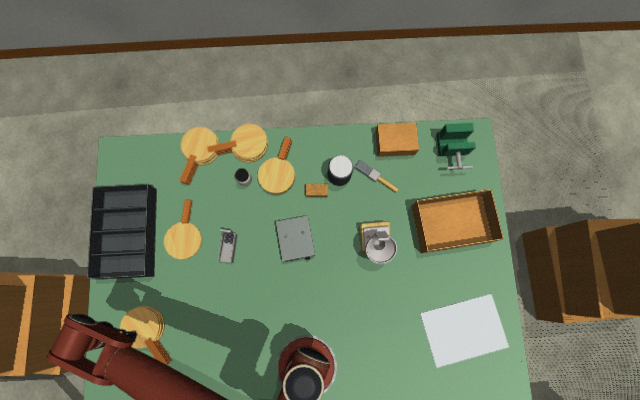

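View pics/b.png

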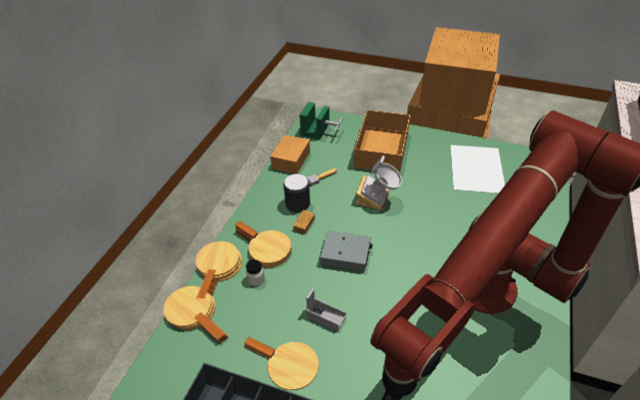

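The top view shows the scoop at about (228,245), with its tab and balls at the upper end. The base is at (295,239), with pegs towards the top. The magazine on its stand is at (379,243). The side view shows the same things at (325,310), (347,250) and (378,187).

```bash
python3 - <<'E'
from h import *
L=lambda n:dict(np.load('/tmp/'+n+'.npz'))
a,b=L('top'),L('side')
for n,f,rb,rm,rs in(('top',a,(270,212,322,268),(355,215,402,268),(212,222,242,268)),('side',b,(312,225,380,278),(350,150,408,215),(298,282,352,334))):
    W=cloud(f)
    def reg(r): return W[r[1]:r[3],r[0]:r[2]].reshape(-1,3), f['color'][r[1]:r[3],r[0]:r[2]].reshape(-1,3)
    P,c=reg(rb); m=abs(P[:,2]-.05)<.008
    q=P[m]; r=cv2.minAreaRect((q[:,:2]*1000).astype(np.float32)); print(n,'base',r,np.nanmedian(q[:,2]),m.sum())
    m=(P[:,2]>.058)&(P[:,2]<.09); print('pegs',np.round(P[m],3)[:14].tolist())
    P,c=reg(rs); m=(P[:,2]>.012)
    r=cv2.minAreaRect((P[m][:,:2]*1000).astype(np.float32)); print('scoop',r,m.sum())
    m=P[:,2]>.06; print('tab',m.sum(),P[m].mean(0),P[m].min(0),P[m].max(0)); 
    if m.sum()>3: print(cv2.minAreaRect((P[m][:,:2]*1000).astype(np.float32)))
    P,c=reg(rm); m=P[:,2]>.12; print('mag',m.sum(),np.nanmax(P[:,2])); 
    i=np.nanargmax(P[:,2]);print(P[i])
    tz=W[180:330,100:480] if n=='top' else W[200:350,200:420]
    print('table z',np.nanmedian(tz[abs(tz[...,2])<.01][:,2]))
def crop(f,r,k):
    return cv2.resize(f['color'][r[1]:r[3],r[0]:r[2],::-1],None,fx=k,fy=k,interpolation=cv2.INTER_CUBIC)
ims=[crop(a,(265,205,325,265),5),crop(a,(350,210,410,270),5),crop(a,(205,215,265,275),5)],[crop(b,(312,222,382,282),5),crop(b,(346,148,416,208),5),crop(b,(292,280,362,340),5)]
cv2.imwrite('pics/c.png',cv2.resize(np.vstack([cv2.resize(np.hstack(x),(800,300 if i else 300)) for i,x in enumerate(ims)]),(800,600)))
E
```

```text
top base ((486.25103759765625, 20.994953155517578), (161.7926025390625, 129.55747985839844), 7.431514739990234) 0.04956899785489808 1295
pegs [[0.545, -0.023, 0.058], [0.545, 0.056, 0.058], [0.53, -0.01, 0.058], [0.528, 0.029, 0.059], [0.513, -0.021, 0.059], [0.507, 0.026, 0.062], [0.506, -0.009, 0.06], [0.505, -0.013, 0.063], [0.502, -0.009, 0.06], [0.502, -0.013, 0.058], [0.499, 0.015, 0.06], [0.496, 0.057, 0.068], [0.497, 0.053, 0.063], [0.494, 0.073, 0.06]]
scoop ((468.0726318359375, 291.84234619140625), (55.61589050292969, 118.49884796142578), 80.66370391845703) 433
tab 42 [0.52076328 0.28076625 0.09173687] [0.51579281 0.26279437 0.06069562] [0.52824363 0.30160827 0.10953698]
((522.1976928710938, 282.5039978027344), (39.667964935302734, 8.647253036499023), 80.62504577636719)
mag 262 0.21460819695680242
[ 0.44481388 -0.29366058  0.2146082 ]
table z 0.00013327861158205761
side base ((489.3338928222656, 22.458133697509766), (161.2210235595703, 139.32447814941406), 6.722630977630615) 0.04974908277143007 1286
pegs [[0.482, -0.033, 0.059], [0.509, -0.011, 0.069], [0.513, -0.011, 0.061], [0.509, -0.011, 0.063], [0.506, -0.013, 0.061], [0.512, -0.009, 0.059], [0.508, -0.008, 0.061], [0.461, -0.026, 0.058], [0.43, -0.021, 0.059], [0.416, -0.01, 0.06], [0.502, 0.055, 0.063], [0.497, 0.059, 0.068], [0.498, 0.058, 0.061], [0.497, 0.061, 0.061]]
scoop ((471.7964782714844, 290.5708923339844), (58.003204345703125, 120.2594223022461), 81.19586944580078) 773
tab 95 [0.52426125 0.28582221 0.08777236] [0.51778115 0.25983732 0.06000258] [0.53280099 0.30311352 0.10925332]
((525.470703125, 281.7665710449219), (43.49624252319336, 11.536725997924805), 81.49398803710938)
mag 297 0.21677596497400914
[ 0.44650706 -0.28279814  0.21677596]
table z -6.20931621649912e-05
```

View pics/c.png

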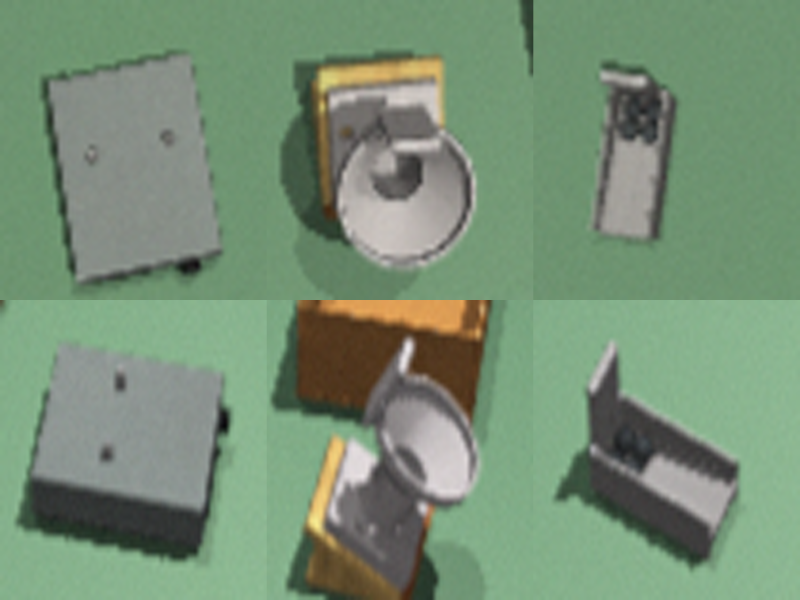

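```bash
python3 - <<'E'
from h import *
L=lambda n:dict(np.load('/tmp/'+n+'.npz'))
A=[]
for n,r in(('top',(345,205,410,275)),('side',(346,148,412,210))):
    f=L(n);W=cloud(f)[r[1]:r[3],r[0]:r[2]].reshape(-1,3);c=f['color'][r[1]:r[3],r[0]:r[2]].reshape(-1,3).astype(int)
    hsv=cv2.cvtColor(c.astype(np.uint8)[None],cv2.COLOR_RGB2HSV)[0].astype(int)
    g=(hsv[:,1]<60)&(W[:,2]>.02)&(W[:,2]<.3)&(abs(W[:,1]+.29)<.09)&(abs(W[:,0]-.46)<.11)
    P=W[g]; t=P[P[:,2]>.175]
    print(n,g.sum(),'tab',len(t),t.mean(0).round(4),t.min(0).round(3),t.max(0).round(3))
    r=cv2.minAreaRect((t[:,:2]*1000).astype(np.float32));print(r)
    u,s,vt=np.linalg.svd(t-t.mean(0));print('tab axes',vt.round(3).tolist(),(s/np.sqrt(len(t))).round(4))
    y=(hsv[:,1]>80)&(hsv[:,0]<25)&(W[:,2]>.02)&(abs(W[:,1]+.29)<.09)&(abs(W[:,0]-.46)<.11);Y=W[y];print('stand',y.sum(),Y.min(0).round(3),Y.max(0).round(3))
    h=Y[Y[:,2]>Y[:,2].max()-.02]; print('top edge',cv2.fitLine((h[:,:2]).astype(np.float32),2,0,.01,.01).ravel(),h.min(0),h.max(0))
    A.append(P)
P=np.vstack(A)
# iterative: rim = for yaw guess, top of cloud along n, excluding tab
for yaw in np.radians([-8,-4,0,4,8]):
    ex=np.array([np.cos(yaw)*.883,np.sin(yaw)*.883,.469]);ey=np.array([-np.sin(yaw),np.cos(yaw),0]);ez=np.cross(ex,ey)
    q=P@np.c_[ex,ey,ez]
    notab=q[:,0]<np.percentile(q[:,0],50)
    top=np.percentile(q[notab,2],98)
    rim=q[abs(q[:,2]-top+.004)<.008]
    R=cv2.minEnclosingCircle((rim[:,:2]*1000).astype(np.float32))
    print(round(np.degrees(yaw)),top,len(rim),R,(np.c_[ex,ey,ez]@[R[0][0]/1000,R[0][1]/1000,top]).round(4))
E
```

```text
top 978 tab 76 [ 0.4564 -0.2981  0.1976] [ 0.444 -0.319  0.175] [ 0.471 -0.278  0.215]
((457.84625244140625, -298.52032470703125), (40.959442138671875, 26.299877166748047), 88.56551361083984)
tab axes [[-0.538, -0.226, 0.812], [-0.148, 0.974, 0.173], [-0.83, -0.027, -0.557]] [0.0137 0.012  0.0022]
stand 151 [ 0.418 -0.352  0.021] [ 0.531 -0.241  0.074]
top edge [ 0.03883334 -0.9992457   0.5215045  -0.30092725] [ 0.50514489 -0.34929239  0.05479528] [ 0.53104766 -0.24124695  0.07441786]
side 1044 tab 47 [ 0.458  -0.2919  0.1991] [ 0.447 -0.317  0.175] [ 0.474 -0.272  0.217]
((456.5230712890625, -294.53240966796875), (32.49727249145508, 32.55862808227539), 31.76512336730957)
tab axes [[0.35, 0.632, -0.691], [0.383, -0.77, -0.511], [0.855, 0.086, 0.512]] [0.0143 0.0108 0.0026]
stand 148 [ 0.421 -0.353  0.02 ] [ 0.533 -0.235  0.172]
top edge [ 0.5956946   0.80321103  0.47620714 -0.31793442] [ 0.47620713 -0.31793444  0.17182494] [ 0.47620713 -0.31793444  0.17182494]
-8 -0.09022369015361846 284 ((473.5103759765625, -238.63259887695312), 66.09909057617188) [ 0.4227 -0.3004  0.1424]
-4 -0.08325419535283622 312 ((457.914794921875, -270.4872131347656), 66.19132232666016) [ 0.4234 -0.3008  0.1412]
0 -0.07366901327518653 318 ((440.29901123046875, -300.83892822265625), 66.25993347167969) [ 0.4233 -0.3008  0.1415]
4 -0.06327246546839843 331 ((420.8556213378906, -329.7227783203125), 66.309326171875) [ 0.4233 -0.3009  0.1415]
8 -0.05166592347591358 330 ((399.68048095703125, -357.000244140625), 66.34354400634766) [ 0.4232 -0.301   0.1418]
```

```bash
cat >> h.py <<'E'
from scipy.spatial.transform import Rotation as Ro
def pose():
    s=monitor.state();q=s['tool_rot'];return s['tool_pos'],Ro.from_quat([q[1],q[2],q[3],q[0]])
def mk(y,z):
    y=np.array(y,float);z=np.array(z,float);z/=np.linalg.norm(z);y-=z*(y@z);y/=np.linalg.norm(y)
    return Ro.from_matrix(np.c_[np.cross(y,z),y,z])
def go(p,R,start=None):
    p0,R0=start or pose()
    print('shift',((np.array(p)-p0)/.3).round(4).tolist(),'turn',((R*R0.inv()).as_rotvec()/(np.pi/2)).round(4).tolist())
def magR(yaw,tilt=0): # tool orientation gripping a tab whose x-axis has yaw, top leaning back by tilt (deg)
    y=np.radians(yaw);t=np.radians(tilt);c,s=np.cos(y),np.sin(y)
    return mk([c*np.cos(t),s*np.cos(t),np.sin(t)],[c*np.sin(t),s*np.sin(t),-np.cos(t)])
E
python3 - <<'E'
from h import *
p,R=pose()
go([.44,.30,.40],magR(35,0)); go([.42,0,.40],magR(15,14),([.44,.30,.40],magR(35,0)));go([.4027,-.2996,.2888],magR(2,28),([.42,0,.40],magR(15,14)))
E
```

```text
shift [0.8383, -0.9843, 0.5662] turn [0.0009, -0.0009, -0.4158]
shift [-0.0667, -1.0, 0.0] turn [0.0661, -0.1417, -0.2211]
shift [-0.0577, -0.9987, -0.3707] turn [0.023, -0.1542, -0.1437]
```

arm_command(
  rows=[
    [85,[0.83,-0.98,0.56],[0,0,-0.41]],
    [85,[0.83,-0.98,0.56],[0,0,-0.41]],
    [85,[0.83,-0.98,0.56],[0,0,-0.41]],
    [85,[0.83,-0.98,0.56],[0,0,-0.41]],
    [85,[0.83,-0.98,0.56],[0,0,-0.41]],
    [85,[0.83,-0.98,0.56],[0,0,-0.41]],
    [85,[0.83,-0.98,0.56],[0,0,-0.41]],
    [85,[0.83,-0.98,0.56],[0,0,-0.41]],
    [85,[0.83,-0.98,0.56],[0,0,-0.41]],
    [85,[0.83,-0.98,0.56],[0,0,-0.41]],
    [85,[0.83,-0.98,0.56],[0,0,-0.41]],
  ],
)

```text
time: 1.02
tool_pos: [0.4414, 0.298, 0.4025]
tool_rot: [0.002, 0.461, 0.888, 0.001]
contact_force: [-1.1, -0.1, 1.3]
gripper_width: 0.998
grasp_force: 0.0
```

arm_command(
  rows=[
    [85,[-0.07,-1,0],[0.066,-0.14,-0.22]],
    [85,[-0.07,-1,0],[0.066,-0.14,-0.22]],
    [85,[-0.07,-1,0],[0.066,-0.14,-0.22]],
    [85,[-0.07,-1,0],[0.066,-0.14,-0.22]],
    [85,[-0.07,-1,0],[0.066,-0.14,-0.22]],
    [85,[-0.07,-1,0],[0.066,-0.14,-0.22]],
    [85,[-0.07,-1,0],[0.066,-0.14,-0.22]],
    [85,[-0.07,-1,0],[0.066,-0.14,-0.22]],
  ],
)

```text
time: 1.68
tool_pos: [0.4159, -0.003, 0.3983]
tool_rot: [0.074, 0.603, 0.789, 0.094]
contact_force: [0.1, -0.6, 0.6]
gripper_width: 0.99
grasp_force: 0.0
```

```bash
python3 - <<'E'
from h import *
print(pose()[0]);f=grab('wrist','w0.png')
# camera in tool frame
p,R=pose();C=-f['R'].T@f['t'];print(R.inv().apply(C-p),R.inv().apply(f['R'][2]))
go([.4027,-.2996,.2888],magR(2,28))
W=cloud(f);
for n,X in(('peg',[.507,-.012,.066]),('peg',[.497,.057,.066])): print(proj(f,X))
E
```

```text
[ 0.41587063 -0.00296433  0.39834421]
[ 0.06529346 -0.00031654 -0.14351427] [-2.62110125e-01 -4.25690448e-04  9.65037875e-01]
shift [-0.0449, -0.9915, -0.3651] turn [0.0248, -0.1563, -0.1455]
[325.45528486 175.3810881 ]
[330.77524431 131.74798639]
```

View pics/w0.png

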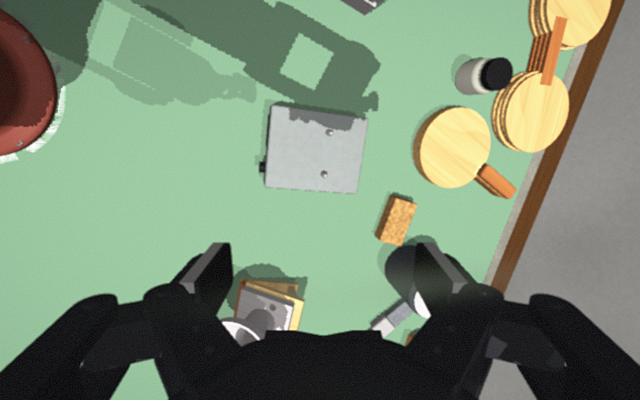

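The wrist view shows the two pegs at about (330,132) and (324,174), within 1 px of prediction. The stand is at the bottom between the fingers, at (265,315).

arm_command(
  rows=[
    [85,[-0.045,-0.99,0.1],[0.025,-0.156,-0.145]],
    [85,[-0.045,-0.99,0.1],[0.025,-0.156,-0.145]],
    [85,[-0.045,-0.99,0.1],[0.025,-0.156,-0.145]],
    [85,[-0.045,-0.99,0.1],[0.025,-0.156,-0.145]],
    [85,[-0.045,-0.99,0.1],[0.025,-0.156,-0.145]],
    [85,[-0.045,-0.99,0.1],[0.025,-0.156,-0.145]],
    [85,[-0.045,-0.99,0.1],[0.025,-0.156,-0.145]],
    [85,[-0.045,-0.99,0.1],[0.025,-0.156,-0.145]],
    [85,[-0.045,-0.99,-0.365],[0.025,-0.156,-0.145]],
    [85,[-0.045,-0.99,-0.365],[0.025,-0.156,-0.145]],
    [85,[-0.045,-0.99,-0.365],[0.025,-0.156,-0.145]],
    [85,[-0.045,-0.99,-0.365],[0.025,-0.156,-0.145]],
  ],
)

```text
time: 2.73
tool_pos: [0.4022, -0.2916, 0.2813]
tool_rot: [0.162, 0.672, 0.701, 0.176]
contact_force: [-0.0, 0.5, -1.6]
gripper_width: 0.997
grasp_force: 0.0
```

```bash
python3 - <<'E'
from h import *
p,R=pose();print(p);f=grab('wrist','w1.png');W=cloud(f)
G=np.array([.450,-.298,.1995])
print(proj(f,G))
# points in assumed magazine frame centred on the grip point
yaw,t=np.radians(2),np.radians(28)
ex=np.array([np.cos(yaw)*np.cos(t),np.sin(yaw)*np.cos(t),np.sin(t)]);ey=np.array([-np.sin(yaw),np.cos(yaw),0]);ez=np.cross(ex,ey)
E=np.c_[ex,ey,ez]
q=(W.reshape(-1,3)-G)@E
m=(abs(q[:,0])<.03)&(abs(q[:,1])<.035)&(abs(q[:,2])<.022)
Q=q[m];print(m.sum(),Q.min(0),Q.max(0));
for k in range(3):print(np.histogram(Q[:,k],np.arange(-.034,.036,.004))[0])
top=Q[Q[:,2]>np.percentile(Q[:,2],98)-.005];print('top',len(top),top.mean(0),cv2.minAreaRect((top[:,:2]*1000).astype(np.float32)))
E
```

```text
[ 0.40216657 -0.29155812  0.281272  ]
[327.80174569 208.69498577]
571 [-0.00036239 -0.02269815 -0.02141725] [0.00769416 0.01761079 0.01230037]
[  0   0   0   0   0   0   0   0 173 283 115   0   0   0   0   0   0]
[  0   0   6  50  45  50  44  53  44  50  50  52 127   0   0   0   0]
[  0   0   0  11   9  10   9  10  11  10 146 355   0   0   0   0   0]
top 495 [ 0.0036272  -0.00185263  0.01040715] ((3.718524217605591, -2.6561107635498047), (40.08591842651367, 7.764131546020508), 89.69005584716797)
```

View pics/w1.png

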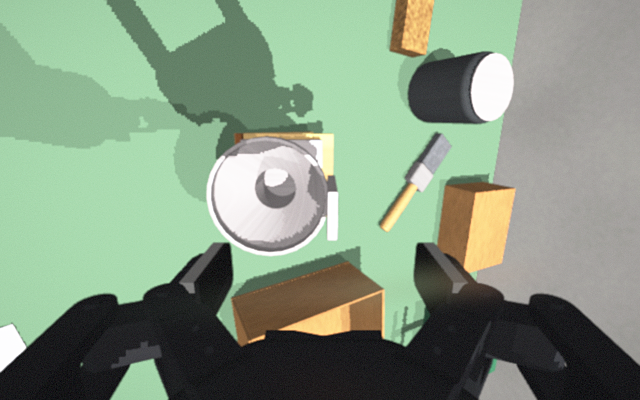

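The wrist view shows the magazine's mouth at (267,195) and its handle tab edge-on at (332,208), within 5 mm of the estimate. The path to it is clear.

```bash
python3 - <<'E'
from h import *
yaw,t=np.radians(2),np.radians(28)
ex=np.array([np.cos(yaw)*np.cos(t),np.sin(yaw)*np.cos(t),np.sin(t)]);ey=np.array([-np.sin(yaw),np.cos(yaw),0]);ez=np.cross(ex,ey)
G=np.array([.450,-.298,.1995])+np.c_[ex,ey,ez]@[.0037,-.0026,-.004];print(G.round(4))
print(pose()[0]);R=magR(1.8,28)
for b in(.08,0): go(G-ez*.019+ez*b,R)
E
```

```text
[ 0.4552 -0.3004  0.1977]
[ 0.40208975 -0.29140584  0.28087213]
shift [0.0817, -0.0334, -0.0977] turn [-0.0065, -0.0042, -0.0088]
shift [0.2069, -0.029, -0.3331] turn [-0.0065, -0.0042, -0.0088]
```

arm_command(
  rows=[
    [85,[0.082,-0.03,-0.098],[-0.0065,-0.004,-0.009]],
    [85,[0.082,-0.03,-0.098],[-0.0065,-0.004,-0.009]],
    [85,[0.082,-0.03,-0.098],[-0.0065,-0.004,-0.009]],
    [85,[0.124,-0.03,-0.176],[-0.0065,-0.004,-0.009]],
    [85,[0.124,-0.03,-0.176],[-0.0065,-0.004,-0.009]],
    [85,[0.124,-0.03,-0.176],[-0.0065,-0.004,-0.009]],
  ],
)

```text
time: 3.28
tool_pos: [0.4408, -0.3039, 0.2385]
tool_rot: [0.175, 0.674, 0.697, 0.172]
contact_force: [-0.2, 0.5, 0.6]
gripper_width: 0.997
grasp_force: 0.0
```

```bash
python3 - <<'E'
from h import *
p,R=pose();print(p);f=grab('wrist');W=cloud(f)
yaw,t=np.radians(1.8),np.radians(28)
ex=np.array([np.cos(yaw)*np.cos(t),np.sin(yaw)*np.cos(t),np.sin(t)]);ey=np.array([-np.sin(yaw),np.cos(yaw),0]);ez=np.cross(ex,ey)
G=np.array([ 0.4552,-0.3004,0.1977])
q=(W.reshape(-1,3)-G)@np.c_[ex,ey,ez]
m=(abs(q[:,0])<.03)&(abs(q[:,1])<.035)&(abs(q[:,2])<.022)
Q=q[m];top=Q[Q[:,2]>np.percentile(Q[:,2],98)-.004];print('top',len(top),top.mean(0),Q.max(0),cv2.minAreaRect((top[:,:2]*1000).astype(np.float32)))
s=q[(q[:,0]<.0-.01)&(abs(q[:,1])<.07)&(abs(q[:,2]+.034)<.012)&(q[:,0]>-.14)]
rim=s[s[:,2]>-.040];print('rim',len(rim),cv2.minEnclosingCircle((rim[:,:2]*1000).astype(np.float32)),np.percentile(s[:,2],[90,98]))
for b in(.08,0): go(G-ez*.019+ez*b,magR(1.8,28))
E
```

```text
[ 0.44078892 -0.30392355  0.23854176]
top 878 [6.45704380e-05 7.75188060e-04 1.44266498e-02] [0.00390272 0.02006436 0.01667539] ((-0.05488896369934082, -0.08390617370605469), (40.12902069091797, 7.94008731842041), 89.93441009521484)
rim 2271 ((-60.1985969543457, -0.054272741079330444), 58.21881866455078) [-0.0348816  -0.03425594]
shift [-0.0476, 0.0105, 0.0405] turn [0.0084, 0.0056, 0.001]
shift [0.0776, 0.0144, -0.1949] turn [0.0084, 0.0056, 0.001]
```

arm_command(
  rows=[
    [85,[0.039,0.011,-0.11],[0.004,0.003,0]],
    [85,[0.039,0.011,-0.11],[0.004,0.003,0]],
    [85,[0.078,0.011,-0.195],[0.004,0.003,0]],
    [85,[0.078,0.011,-0.195],[0.004,0.003,0]],
    [85,[0.078,0.011,-0.195],[0.004,0.003,0]],
    [85,[0.078,0.011,-0.195],[0.004,0.003,0]],
  ],
)

```text
time: 3.83
tool_pos: [0.464, -0.3017, 0.1808]
tool_rot: [0.172, 0.675, 0.696, 0.172]
contact_force: [-0.2, -0.1, -0.3]
gripper_width: 0.997
grasp_force: 0.0
```

```bash
python3 - <<'E'
from h import *
y=np.radians(1.8);t=np.radians(28);G=np.array([ 0.4552,-0.3004,0.1977]);ez=np.array([-np.sin(t)*np.cos(y),-np.sin(t)*np.sin(y),np.cos(t)])
print(pose()[0]);go(G-ez*.019,magR(1.8,28))
E
```

```text
[ 0.46404871 -0.30165311  0.18082733]
shift [0.0002, 0.0051, 0.0003] turn [0.0044, 0.0026, 0.0016]
```

arm_command(
  rows=[
    [85,[0,0.005,0],[0.0044,0.0026,0.0016]],
    [0,[0,0.005,0],[0.0044,0.0026,0.0016]],
    [0,[0,0.005,0],[0.0044,0.0026,0.0016]],
    [0,[0,0.005,0],[0.0044,0.0026,0.0016]],
    [0,[0,0.005,0],[0.0044,0.0026,0.0016]],
    [0,[0,0.005,0],[0.0044,0.0026,0.0016]],
    [0,[0,0.005,0],[0.0044,0.0026,0.0016]],
    [0,[0,0.005,0],[0.0044,0.0026,0.0016]],
    [0,[0,0.005,0],[0.0044,0.0026,0.0016]],
    [0,[0,0.005,0],[0.0044,0.0026,0.0016]],
  ],
)

```text
time: 4.67
tool_pos: [0.4641, -0.2994, 0.1786]
tool_rot: [0.167, 0.675, 0.697, 0.174]
contact_force: [1.6, -0.8, -0.5]
gripper_width: 0.087
grasp_force: 59.6
```

arm_command(
  rows=[
    [0,[-0.02,0,0.04],[0,0,0]],
    [0,[-0.045,0,0.085],[0,0,0]],
    [0,[-0.09,-0.003,0.17],[0,0,0]],
    [0,[-0.1,0,0.3],[0,0,0]],
    [0,[-0.1,0,0.42],[0,0,0]],
    [0,[-0.1,0,0.5],[0,0,0]],
    [0,[-0.1,0,0.5],[0,0,0]],
  ],
)

```text
time: 5.25
tool_pos: [0.4348, -0.301, 0.3351]
tool_rot: [0.172, 0.674, 0.697, 0.173]
contact_force: [1.0, -0.7, -3.1]
gripper_width: 0.086
grasp_force: 59.6
```

```bash
python3 - <<'E'
from h import *
p,R=pose();f=grab('wrist','w2.png');W=cloud(f)
print(p,monitor.state()['gripper_width'],monitor.state()['contact_force'])
# magazine pose in tool frame: rim circle
q=R.inv().apply(W.reshape(-1,3)-p) # tool: x, y, z(fwd)
m=(abs(q[:,0])<.075)&(q[:,1]<-.012)&(q[:,1]>-.13)&(abs(q[:,2]-.015)<.014)
s=q[m];print(m.sum(),np.percentile(s[:,2],[2,10]))
rim=s[s[:,2]<np.percentile(s[:,2],2)+.006];print(len(rim),cv2.minEnclosingCircle((rim[:,:2]*1000).astype(np.float32)))
# rim plane
c=np.linalg.lstsq(np.c_[rim[:,:2],np.ones(len(rim))],rim[:,2],rcond=None)[0];print('tilt',c)
go([.52,0.02,.33],magR(7.6,0))
E
```

```text
[ 0.43477709 -0.30096112  0.33505965] 0.0838012712898313 [ 0.23243936  0.71855858 -5.57585361]
6448 [0.0132072  0.01383403]
3441 ((-0.8636162281036377, -59.78443145751953), 58.36152648925781)
tilt [-0.00901952 -0.00330014  0.01487264]
shift [0.2867, 1.0672, -0.0023] turn [-0.0242, 0.31, 0.0627]
```

View pics/w2.png

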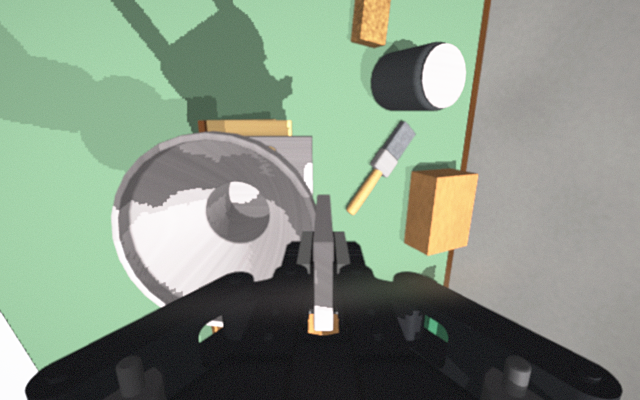

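The wrist view shows the tab firmly between the pads at (322,270). The funnel, centred at (215,215), hangs square to the tool.

arm_command(
  rows=[
    [0,[0.05,0.1,0.08],[-0.024,0.06,0.063]],
    [0,[0.1,0.2,0.08],[-0.024,0.12,0.063]],
    [0,[0.2,0.3,0.08],[-0.024,0.18,0.063]],
    [0,[0.28,0.45,0.08],[-0.024,0.24,0.063]],
    [0,[0.28,0.45,0.08],[-0.024,0.31,0.063]],
    [0,[0.28,0.45,0.08],[-0.024,0.31,0.063]],
    [0,[0.28,0.45,0.08],[-0.024,0.31,0.063]],
    [0,[0.28,0.45,0.08],[-0.024,0.31,0.063]],
  ],
)

```text
time: 5.97
tool_pos: [0.517, -0.1643, 0.3491]
tool_rot: [-0.004, 0.659, 0.752, 0.0]
contact_force: [0.1, -0.2, -4.7]
gripper_width: 0.086
grasp_force: 60.2
```

```bash
python3 - <<'E'
from h import *
f=grab('wrist');a=dict(np.load('/tmp/top.npz'));b=dict(np.load('/tmp/side.npz'))
print(pose()[0])
ims=[]
for g in(f,a,b):
    c=proj(g,[.502,.0225,.06]);print([proj(g,X).round(1).tolist() for X in([.507,-.012,.066],[.497,.057,.066])])
    r=80 if g is f else 25
    x,y=int(c[0])-r,int(c[1])-r;x0,y0=max(x,0),max(y,0)
    im=g['color'][y0:y0+2*r,x0:x0+2*r,::-1];print(x0,y0,im.shape)
    ims.append(cv2.resize(im,(266,266),interpolation=cv2.INTER_CUBIC))
cv2.imwrite('pics/d.png',np.hstack(ims))
E
```

```text
[ 0.51673245 -0.16484845  0.35020585]
[[332.2, 44.7], [331.9, -17.1]]
251 0 (160, 160, 3)
[[302.6, 231.4], [285.0, 234.9]]
268 208 (50, 50, 3)
[[343.6, 235.3], [340.3, 250.1]]
316 218 (50, 50, 3)
```

View pics/d.png

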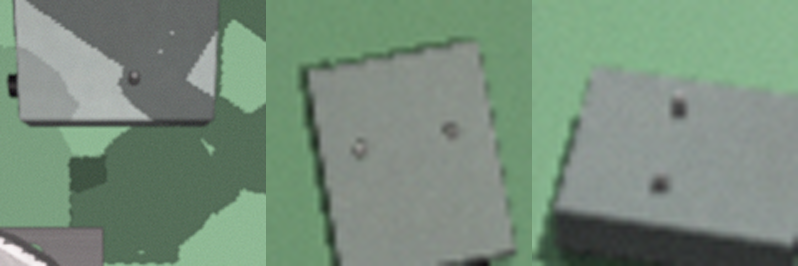

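The crops show the pegs: in the wrist view the near one is at about (331,46). In the top view they are at (302.4,232.0) and (285.3,235.6). In the side view they are at (343,237) and (340,252).

arm_command(
  rows=[
    [0,[0,0.13,0],[0.003,0,0]],
    [0,[0,0.26,0],[0.003,0,0]],
    [0,[0,0.26,0],[0.003,0,0]],
    [0,[0,0.26,0],[0.003,0,0]],
    [0,[0,0.26,0],[0.003,0,0]],
  ],
)

```text
time: 6.43
tool_pos: [0.517, -0.0874, 0.3526]
tool_rot: [-0.003, 0.66, 0.751, 0.003]
contact_force: [0.3, 0.6, -4.9]
gripper_width: 0.087
grasp_force: 59.6
```

```bash
python3 - <<'E'
from h import *
from scipy.optimize import least_squares
f=grab('wrist');a=dict(np.load('/tmp/top.npz'));b=dict(np.load('/tmp/side.npz'))
print(pose()[0])
g0=[[.507,-.012],[.497,.057]]
obs=[]
for n,g,r,wt in(('w',f,12,1.),('t',a,5,1),('s',b,6,1)):
    gray=cv2.cvtColor(g['color'],cv2.COLOR_RGB2GRAY).astype(float)
    for i,X in enumerate(g0):
        c=proj(g,X+[.058]).round().astype(int)
        if c[1]<r or c[1]>399-r: print(n,i,'out');continue
        w=gray[c[1]-r:c[1]+r+1,c[0]-r:c[0]+r+1]
        d=abs(w-np.median(w));d[d<max(12,.35*d.max())]=0
        lab=cv2.connectedComponentsWithStats((d>0).astype(np.uint8))
        k=1+np.argmax(lab[2][1:,4]);m=lab[1]==k
        yy,xx=np.nonzero(m);o=np.array([xx.mean()+c[0]-r,yy.mean()+c[1]-r])
        print(n,i,m.sum(),o.round(2),proj(g,X+[.058]).round(2),(xx.min(),xx.max(),yy.min(),yy.max()))
        obs.append((g,i,o,wt))
for sel in('w','all'):
    O=[o for o in obs if sel=='all' or o[0] is f]
    S=least_squares(lambda v:np.concatenate([(proj(g,[*v[2*i:2*i+2],.058])-o)/g['mtx'][0,0]*abs((g['R']@[.5,.02,.058]+g['t'])[2]) for g,i,o,_ in O]),np.ravel(g0));v=S.x.reshape(2,2)
    d=v[1]-v[0];yaw=np.arctan2(-d[0],d[1]);print(sel,v,np.linalg.norm(d),np.degrees(yaw),v.mean(0)-.014*np.array([np.cos(yaw),np.sin(yaw)]),np.abs(S.fun).max())
W=cloud(f);m=(abs(W[...,2]-.05)<.006)&(abs(W[...,0]-.487)<.12)&(abs(W[...,1]-.02)<.1)
r=cv2.minAreaRect((W[m][:,:2]*1000).astype(np.float32));print(r)
cv2.imwrite('pics/e.png',f['color'][:,:,::-1])
E
```

```text
[ 0.51715599 -0.08770646  0.35249639]
w 0 196 [315.97 107.49] [323.04 107.03] (np.int64(0), np.int64(15), np.int64(2), np.int64(23))
w 1 120 [315.68  58.78] [322.33  52.29] (np.int64(0), np.int64(15), np.int64(13), np.int64(24))
t 0 8 [302.12 231.88] [302.7  231.72] (np.int64(3), np.int64(5), np.int64(4), np.int64(6))
t 1 5 [285.2 236.4] [285.19 235.18] (np.int64(4), np.int64(6), np.int64(6), np.int64(7))
s 0 9 [343. 238.] [343.57 236.8 ] (np.int64(4), np.int64(6), np.int64(6), np.int64(8))
s 1 10 [339.5 252.2] [340.25 251.57] (np.int64(4), np.int64(7), np.int64(5), np.int64(7))
w [[ 0.49741293 -0.01387965]
 [ 0.48925949  0.04793734]] 0.062352377585398945 7.5137312184667495 [0.47945642 0.01519815] 9.490316973384059e-10
all [[ 0.50389155 -0.01034447]
 [ 0.49357994  0.05428   ]] 0.06544197738976472 9.06580384401331 [0.48491064 0.0197618 ] 0.006810183125486579
((487.7322998046875, 19.673744201660156), (158.98753356933594, 128.06040954589844), 7.444648265838623)
```

View pics/e.png

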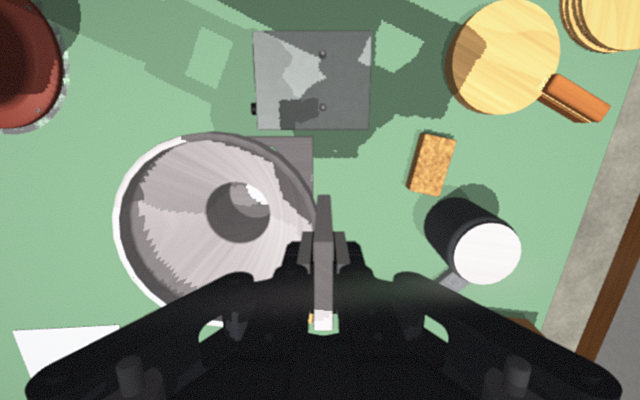

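The wrist view shows the pegs at (322,54) and (322,107), matching prediction. The base's top face spans about (253,30) to (372,130).

```bash
python3 - <<'E'
from h import *
f=dict(np.load('/tmp/wrist.npz'));W=cloud(f)
V=[]
for X in([.507,-.012],[.497,.057]):
    m=(np.hypot(W[...,0]-X[0],W[...,1]-X[1])<.012)&(W[...,2]>.057)&(W[...,2]<.075)
    c,_=cv2.minEnclosingCircle((W[m][:,:2]*1000).astype(np.float32)); print(m.sum(),W[m].mean(0),W[m].min(0),W[m].max(0),c,_); yy,xx=np.nonzero(m);print(xx.mean(),yy.mean(),proj(f,[*X,.064]))
gray=cv2.cvtColor(f['color'],cv2.COLOR_RGB2GRAY)
print(gray[48:60,314:332]);print(gray[101:113,314:332])
m=(abs(W[...,2]-.05)<.003)&(abs(W[...,0]-.487)<.12)&(abs(W[...,1]-.02)<.1)
yy,xx=np.nonzero(m);print(m.sum(),np.median(W[m][:,2]))
# magazine in tool
p,R=pose()
q=R.inv().apply(W.reshape(-1,3)-p)
m=(abs(q[:,0])<.075)&(q[:,1]<-.012)&(q[:,1]>-.13)&(abs(q[:,2]-.015)<.014);s=q[m]
rim=s[s[:,2]<np.percentile(s[:,2],2)+.006];c=cv2.minEnclosingCircle((rim[:,:2]*1000).astype(np.float32))
print(c,np.percentile(s[:,2],[2,10]),np.linalg.lstsq(np.c_[rim[:,:2],np.ones(len(rim))],rim[:,2],rcond=None)[0])
E
```

```text
42 [ 0.50689731 -0.01166834  0.06304558] [ 0.50252624 -0.01612965  0.05770434] [ 0.51119361 -0.00671289  0.06792709] (506.8446350097656, -11.432217597961426) 4.757485389709473
323.0 106.66666666666667 [323.04318888 106.91123992]
48 [0.49836032 0.05386286 0.06328822] [0.49404973 0.04971598 0.0572304 ] [0.50242604 0.05964513 0.0685114 ] (497.92254638671875, 54.67927551269531) 4.980494976043701
323.0416666666667 54.1875 [322.32194703  51.36817295]
[[112 112 114 116 111 113 114 113 113 114 114 115 111 114 115 117 116 118]
 [112 114 111 112 111 112 112 110 104 106 112 110 112 118 113 116 114 117]
 [111 113 109 112 113 107 108 109 110 104 107 107 113 114 117 115 118 113]
 [110 118 114 114 110  99  98 115 124 122 104 100 112 116 116 117 115 116]
 [114 115 115 116 104  88  91 125 147 138 113  98 106 114 116 115 116 117]
 [118 112 113 114 101  79  87 120 141 140 118  90 100 117 115 116 114 112]
 [130 117 114 111  96  77  75  99 120 116  94  85  98 113 117 113 115 116]
 [146 121 122 117 100  80  67  75  84  85  83  82 104 117 113 115 116 110]
 [162 156 154 151 131  90  68  65  74  75  76  85 1
[... 602 characters left out ...]
2 116 117 116 119 115]
 [ 86  89  90  90 104  99  87 113 136 134 117  96 100 115 118 115 117 116]
 [ 92  85  84  90  99  95  87 115 146 146 119  94 103 111 117 113 117 117]
 [ 91  93  85  94 105  94  82 103 129 133 113  92 102 117 114 116 115 121]
 [ 84  87  88 101 107  99  84  83  97 100  93  96 104 114 121 116 118 116]
 [ 88  86  92 100 113 111 103  91  87  89  88  99 113 115 116 116 116 119]
 [ 87  89  90  94 100 110 111 110 105 108 109 115 117 117 118 115 118 111]
 [ 88  85  87  92  94 105 118 120 116 116 118 117 116 116 118 114 119 116]]
11143 0.05086907770525327
((-0.5405644774436951, -60.07724380493164), 58.239524841308594) [0.01349559 0.01412114] [-0.00722626 -0.00641524  0.01488677]
```

```bash
python3 - <<'E'
from h import *
go([.5469,.0278,.24],magR(7.5,0));print(pose()[0])
E
```

```text
shift [0.0991, 0.385, -0.375] turn [-0.005, -0.0006, 0.0011]
[ 0.51715599 -0.08770646  0.35249639]
```

arm_command(
  rows=[
    [0,[0.03,0.12,0],[-0.005,0,0.001]],
    [0,[0.06,0.24,0],[-0.005,0,0.001]],
    [0,[0.099,0.36,0],[-0.005,0,0.001]],
    [0,[0.099,0.384,-0.1],[-0.005,0,0.001]],
    [0,[0.099,0.384,-0.2],[-0.005,0,0.001]],
    [0,[0.099,0.384,-0.3],[-0.005,0,0.001]],
    [0,[0.099,0.384,-0.375],[-0.005,0,0.001]],
    [0,[0.099,0.384,-0.375],[-0.005,0,0.001]],
    [0,[0.099,0.384,-0.375],[-0.005,0,0.001]],
    [0,[0.099,0.384,-0.375],[-0.005,0,0.001]],
  ],
)

```text
time: 7.32
tool_pos: [0.5485, 0.0278, 0.242]
tool_rot: [0.0, 0.659, 0.752, 0.001]
contact_force: [0.2, -0.1, -4.3]
gripper_width: 0.088
grasp_force: 59.6
```

```bash
cat > mag.py <<'E'
from h import *
def magcheck():
    f=grab('wrist');W=cloud(f);p,R=pose()
    q=R.inv().apply(W.reshape(-1,3)-p)
    m=(abs(q[:,0])<.075)&(q[:,1]<-.012)&(q[:,1]>-.13)&(abs(q[:,2]-.015)<.014);s=q[m]
    rim=s[s[:,2]<np.percentile(s[:,2],2)+.006];c=cv2.minEnclosingCircle((rim[:,:2]*1000).astype(np.float32))
    l=np.linalg.lstsq(np.c_[rim[:,:2],np.ones(len(rim))],rim[:,2],rcond=None)[0]
    print('rim tool',c,l, 'world',(p+R.apply([c[0][0]/1000,c[0][1]/1000,.015])).round(4))
E
python3 - <<'E'
from mag import *
magcheck()
p,R=pose();print(p,R.as_matrix().round(4).tolist());go([.5469,.0278,.205],magR(7.5,0));print(monitor.state()['contact_force'])
for n in('top','side'):
    f=grab(n);W=cloud(f);c=proj(f,[.488,.02,.225]).astype(int);w=W[c[1]-60:c[1]+60,c[0]-60:c[0]+60].reshape(-1,3)
    m=(abs(w[:,2]-.22)<.015)&(np.hypot(w[:,0]-.488,w[:,1]-.02)<.07);w=w[m]
    m=w[:,2]>.215;print(n,m.sum(),cv2.minEnclosingCircle((w[m][:,:2]*1000).astype(np.float32)))
E
```

```text
rim tool ((-2.03415846824646, -60.267696380615234), 58.338138580322266) [ 0.00483448 -0.00488126  0.01592157] world [0.4895 0.018  0.2277]
[0.54895387 0.02789644 0.24290072] [[-0.1311, 0.9914, 0.0029], [0.9914, 0.1311, 0.0002], [-0.0002, 0.0029, -1.0]]
shift [-0.0068, -0.0003, -0.1263] turn [-0.0001, 0.0018, -0.0004]
[ 0.30133581  0.17884687 -4.07493509]
top 85 ((489.3076477050781, 19.986841201782227), 58.14473342895508)
side 265 ((493.8083801269531, 21.512554168701172), 62.44125747680664)
```

arm_command(
  rows=[
    [0,[-0.007,0,-0.06],[0,0.0018,0]],
    [0,[-0.007,0,-0.126],[0,0.0018,0]],
    [0,[-0.007,0,-0.126],[0,0.0018,0]],
    [0,[-0.007,0,-0.126],[0,0.0018,0]],
    [0,[-0.007,0,-0.126],[0,0.0018,0]],
  ],
)

```text
time: 7.88
tool_pos: [0.5463, 0.0287, 0.204]
tool_rot: [-0.001, 0.659, 0.752, -0.001]
contact_force: [-0.2, 0.2, -5.0]
gripper_width: 0.082
grasp_force: 59.5
```

```bash
python3 - <<'E'
from mag import *
magcheck();magcheck()
p,R=pose();print(p,R.as_matrix().round(4).tolist());go([.5469,.0278,.180],magR(7.5,0))
E
```

```text
rim tool ((-1.5616317987442017, -60.25074768066406), 58.463375091552734) [ 0.00345162 -0.00478037  0.01557045] world [0.487  0.0192 0.1895]
rim tool ((-1.9596689939498901, -59.915287017822266), 58.376365661621094) [ 0.00461864 -0.00558871  0.01510077] world [0.4874 0.0188 0.1895]
[0.5465866  0.02870991 0.20441462] [[-0.1324, 0.9912, -0.0011], [0.9912, 0.1324, 0.0003], [0.0005, -0.001, -1.0]]
shift [0.001, -0.003, -0.0814] turn [-0.0002, -0.0007, -0.0012]
```

arm_command(
  rows=[
    [0,[0.001,0.002,-0.01],[0,-0.0007,-0.001]],
    [0,[0.001,0.002,-0.02],[0,-0.0007,-0.001]],
    [0,[0.001,0.002,-0.03],[0,-0.0007,-0.001]],
    [0,[0.001,0.002,-0.04],[0,-0.0007,-0.001]],
    [0,[0.001,0.002,-0.045],[0,-0.0007,-0.001]],
    [0,[0.001,0.002,-0.045],[0,-0.0007,-0.001]],
  ],
)

```text
time: 8.48
tool_pos: [0.5456, 0.0296, 0.188]
tool_rot: [-0.002, 0.659, 0.752, -0.001]
contact_force: [0.6, 0.3, -4.6]
gripper_width: 0.085
grasp_force: 59.3
```

arm_command(
  rows=[
    [0,[0,0,-0.005],[0,0,0]],
    [0,[0,0,-0.01],[0,0,0]],
    [0,[0,0,-0.015],[0,0,0]],
    [0,[0,0,-0.02],[0,0,0]],
    [0,[0,0,-0.02],[0,0,0]],
  ],
)

```text
time: 8.9
tool_pos: [0.5457, 0.0294, 0.1824]
tool_rot: [-0.002, 0.659, 0.752, -0.001]
contact_force: [0.2, -0.3, -4.5]
gripper_width: 0.089
grasp_force: 59.4
```

```bash
python3 - <<'E'
from mag import *
magcheck();print(pose()[0],pose()[1].as_matrix()[:,2],monitor.state()['contact_force'])
E
```

```text
rim tool ((-1.7302970886230469, -59.99072265625), 58.37687301635742) [ 0.00374445 -0.00718886  0.01520337] world [0.4864 0.0199 0.1677]
[0.54572512 0.02943111 0.18248371] [-3.43862332e-03  7.17878041e-04 -9.99993830e-01] [ 0.64727715  0.38273215 -4.13803814]
```

arm_command(
  rows=[
    [0,[0,0,-0.004],[0,0,0]],
    [0,[0,0,-0.004],[0,0,0]],
    [0,[0,0,-0.008],[0,0,0]],
    [0,[0,0,-0.008],[0,0,0]],
  ],
)

```text
time: 9.28
tool_pos: [0.5463, 0.0293, 0.1815]
tool_rot: [-0.001, 0.659, 0.752, -0.001]
contact_force: [-0.1, -1.3, 1.1]
gripper_width: 0.084
grasp_force: 60.4
```

arm_command(
  rows=[
    [0,[0,0,-0.003],[0,0,0]],
    [0,[0,0,-0.003],[0,0,0]],
    [0,[0,0,-0.003],[0,0,0]],
  ],
)

```text
time: 9.53
tool_pos: [0.5465, 0.0292, 0.1814]
tool_rot: [-0.001, 0.659, 0.752, -0.0]
contact_force: [-0.4, -0.6, 5.6]
gripper_width: 0.086
grasp_force: 61.1
```

```bash
python3 - <<'E'
from mag import *
magcheck();s=monitor.state();print(pose()[0],s['contact_force'],s['ft_torque'])
E
```

```text
rim tool ((-1.9049851894378662, -60.06758117675781), 58.42034912109375) [ 0.00168046 -0.00163551  0.01503094] world [0.4872 0.0194 0.1665]
[0.54652414 0.02917271 0.18138974] [-0.58683495 -1.23452793  4.18219437] [0.20451913 0.25960535 0.02241873]
```

arm_command(
  rows=[
    [20,[0,0,0],[0,0,0]],
    [40,[0,0,0],[0,0,0]],
    [70,[0,0,0],[0,0,0]],
    [85,[0,0,0],[0,0,0]],
    [85,[0,0,0],[0,0,0]],
    [85,[0,0,0],[0,0,0]],
    [85,[0,0,0],[0,0,0]],
    [85,[0,0,0],[0,0,0]],
    [85,[0,0,0],[0,0,0]],
    [85,[0,0,0],[0,0,0]],
  ],
)

```text
time: 10.42
tool_pos: [0.5457, 0.0294, 0.1794]
tool_rot: [-0.001, 0.659, 0.752, -0.001]
contact_force: [-0.6, 0.5, 0.8]
gripper_width: 0.997
grasp_force: 0.0
```

```bash
python3 - <<'E'
from mag import *
magcheck();s=monitor.state();print(pose()[0],s['contact_force'],s['gripper_width'])
E
```

```text
rim tool ((-3.3322153091430664, -59.38297653198242), 58.2904052734375) [-0.00833674 -0.00539086  0.01346266] world [0.4873 0.0183 0.1646]
[0.54574826 0.02939562 0.17940915] [-0.37396435  0.24356383 -0.28006003] 0.9931402895040764
```

```bash
python3 - <<'E'
from h import *
go([.5457,.03,.33],magR(7.5,0));go([.522,.275,.24],magR(-9.2,0))
E
```

```text
shift [-0.0002, 0.002, 0.502] turn [-0.0004, -0.0022, -0.0002]
shift [-0.0792, 0.8187, 0.202] turn [-0.0007, -0.0021, -0.1857]
```

arm_command(
  rows=[
    [85,[0,0,0.1],[0,0,0]],
    [85,[0,0,0.2],[0,0,0]],
    [85,[0,0,0.33],[0,0,0]],
    [85,[0,0,0.46],[0,0,0]],
    [85,[0,0.12,0.5],[0,0,-0.06]],
    [85,[-0.04,0.24,0.5],[0,0,-0.12]],
    [85,[-0.08,0.36,0.5],[0,0,-0.18]],
    [85,[-0.08,0.5,0.4],[0,0,-0.18]],
    [85,[-0.08,0.63,0.3],[0,0,-0.18]],
    [85,[-0.08,0.76,0.2],[0,0,-0.18]],
    [85,[-0.08,0.82,0.2],[0,0,-0.18]],
    [85,[-0.08,0.82,0.2],[0,0,-0.18]],
  ],
)

```text
time: 11.47
tool_pos: [0.5186, 0.2797, 0.2339]
tool_rot: [-0.004, 0.757, 0.654, -0.004]
contact_force: [-0.8, -0.0, -0.5]
gripper_width: 0.997
grasp_force: 0.0
```

```bash
cat > sc.py <<'E'
from h import *
def scoop(G,yaw):
    f=grab('wrist');W=cloud(f);print(pose()[0],proj(f,G))
    c,s=np.cos(np.radians(yaw)),np.sin(np.radians(yaw));E=np.array([[c,-s,0],[s,c,0],[0,0,1]])
    q=(W.reshape(-1,3)-G)@E
    m=(abs(q[:,0])<.03)&(abs(q[:,1])<.04)&(abs(q[:,2]-.005)<.022);Q=q[m]
    top=Q[Q[:,2]>np.percentile(Q[:,2],98)-.004]
    r=cv2.minAreaRect((top[:,:2]*1000).astype(np.float32));print('tab top rel',top.mean(0).round(4),np.percentile(Q[:,2],[50,98,100]).round(4),r)
    print('grip xy',(G+E@[r[0][0]/1000,r[0][1]/1000,0]).round(4))
E
python3 - <<'E'
from sc import *
scoop(np.array([.5225,.2822,.088]),-9.2)
go([.5225,.2822,.15],magR(-9.2,0))
E
```

```text
[0.51973221 0.2776086  0.23597864] [328.49540184 180.17972451]
tab top rel [ 0.0014 -0.0003  0.0165] [0.0164 0.0179 0.0186] ((1.3322890996932983, -0.4541339874267578), (7.470512866973877, 40.047698974609375), 1.1635003089904785)
grip xy [0.5237 0.2815 0.088 ]
shift [0.0092, 0.0153, -0.2866] turn [0.0, -0.0054, -0.0085]
```

arm_command(
  rows=[
    [85,[0.013,0.013,-0.12],[0,-0.004,0]],
    [85,[0.013,0.013,-0.24],[0,-0.004,0]],
    [85,[0.013,0.013,-0.28],[0,-0.004,0]],
    [85,[0.013,0.013,-0.28],[0,-0.004,0]],
    [85,[0.013,0.013,-0.28],[0,-0.004,0]],
  ],
)

```text
time: 11.93
tool_pos: [0.5259, 0.2787, 0.156]
tool_rot: [0.0, 0.759, 0.651, 0.002]
contact_force: [1.3, -0.4, 0.5]
gripper_width: 0.993
grasp_force: 0.0
```

```bash
python3 - <<'E'
from sc import *
scoop(np.array([.5237,.2815,.088]),-8.6)
go([.5237,.2815,.069],magR(-8.6,0))
E
```

```text
[0.52692411 0.27915546 0.15769549] [319.07938712 204.18698468]
tab top rel [0.0002 0.0012 0.0166] [0.0165 0.0179 0.0184] ((0.18272757530212402, 0.1065216064453125), (39.58418655395508, 7.944255828857422), 89.98345947265625)
grip xy [0.5239 0.2816 0.088 ]
shift [-0.0107, 0.0078, -0.2957] turn [-0.0016, 0.0038, 0.0014]
```

arm_command(
  rows=[
    [85,[-0.01,0.008,-0.1],[-0.0016,0.004,0.001]],
    [85,[-0.01,0.008,-0.2],[-0.0016,0.004,0.001]],
    [85,[-0.01,0.008,-0.29],[-0.0016,0.004,0.001]],
    [85,[-0.01,0.008,-0.29],[-0.0016,0.004,0.001]],
    [85,[-0.01,0.008,-0.29],[-0.0016,0.004,0.001]],
    [85,[-0.01,0.008,-0.29],[-0.0016,0.004,0.001]],
  ],
)

```text
time: 12.48
tool_pos: [0.5249, 0.2824, 0.0719]
tool_rot: [0.0, 0.758, 0.652, 0.001]
contact_force: [0.1, -0.3, 0.0]
gripper_width: 1.0
grasp_force: 0.0
```

```bash
python3 - <<'E'
from sc import *
print(pose()[0]);go([.5239,.2816,.069],magR(-8.6,0))
E
```

```text
[0.52490431 0.28236764 0.07188809]
shift [-0.0033, -0.0026, -0.0096] turn [-0.0005, 0.0011, 0.0001]
```

Close on the tab, then lift gently.

arm_command(
  rows=[
    [85,[-0.003,-0.002,-0.008],[0,0.001,0]],
    [0,[-0.003,-0.002,-0.008],[0,0.001,0]],
    [0,[-0.003,-0.002,-0.008],[0,0.001,0]],
    [0,[-0.003,-0.002,-0.008],[0,0.001,0]],
    [0,[-0.003,-0.002,-0.008],[0,0.001,0]],
    [0,[-0.003,-0.002,-0.008],[0,0.001,0]],
    [0,[-0.003,-0.002,-0.008],[0,0.001,0]],
    [0,[-0.003,-0.002,-0.008],[0,0.001,0]],
    [0,[-0.003,-0.002,-0.008],[0,0.001,0]],
    [0,[-0.003,-0.002,0.01],[0,0.001,0]],
    [0,[-0.003,-0.002,0.04],[0,0.001,0]],
    [0,[-0.003,-0.002,0.07],[0,0.001,0]],
  ],
)

```text
time: 13.48
tool_pos: [0.5209, 0.2808, 0.0891]
tool_rot: [-0.002, 0.758, 0.652, -0.003]
contact_force: [-0.2, 0.1, -3.1]
gripper_width: 0.083
grasp_force: 58.5
```

arm_command(
  rows=[
    [0,[0,0.01,0.02],[0,0,0.01]],
    [0,[0,0.02,0.06],[0,0,0.03]],
    [0,[-0.01,0.03,0.11],[0,0,0.07]],
    [0,[-0.02,0.04,0.17],[0,0,0.12]],
    [0,[-0.03,0.05,0.23],[0,0,0.17]],
    [0,[-0.04,0.05,0.29],[0,0,0.22]],
    [0,[-0.05,0.05,0.35],[0,0,0.27]],
    [0,[-0.06,0.05,0.41],[0,0,0.32]],
    [0,[-0.07,0.05,0.47],[0,0,0.37]],
    [0,[-0.08,0.05,0.53],[0,0,0.42]],
    [0,[-0.085,0.05,0.58],[0,0,0.46]],
    [0,[-0.09,0.05,0.6],[0,0,0.48]],
  ],
)

```text
time: 14.48
tool_pos: [0.4955, 0.2968, 0.2735]
tool_rot: [0.001, 0.463, 0.886, -0.0]
contact_force: [0.6, -0.6, -2.2]
gripper_width: 0.087
grasp_force: 58.6
```

```bash
python3 - <<'E'
from h import *
print(pose()[0]);go([.466,.22,.27],magR(97.5,0));print(monitor.state()['joint_pos'],monitor.state()['gripper_width'],monitor.state()['contact_force'])
E
```

```text
[0.49546355 0.29680889 0.2734779 ]
shift [-0.0982, -0.256, -0.0116] turn [0.0001, 0.0017, 0.6965]
[ 0.41199483 -0.08217445  1.6764367  -0.00225253  1.54600026 -0.19552932] 0.08730630350019218 [ 0.59313945 -0.61466427 -2.22858767]
```

arm_command(
  rows=[
    [0,[-0.01,-0.01,0],[0,0,0.02]],
    [0,[-0.02,-0.03,0],[0,0,0.06]],
    [0,[-0.03,-0.05,0],[0,0,0.12]],
    [0,[-0.04,-0.08,0],[0,0,0.19]],
    [0,[-0.05,-0.11,0],[0,0,0.26]],
    [0,[-0.06,-0.14,0],[0,0,0.33]],
    [0,[-0.07,-0.17,0],[0,0,0.4]],
    [0,[-0.08,-0.2,0],[0,0,0.47]],
    [0,[-0.09,-0.23,0],[0,0,0.54]],
    [0,[-0.095,-0.25,0],[0,0,0.61]],
    [0,[-0.098,-0.255,-0.01],[0,0,0.67]],
    [0,[-0.098,-0.256,-0.01],[0,0,0.696]],
  ],
)

```text
time: 15.48
tool_pos: [0.4648, 0.219, 0.2667]
tool_rot: [0.001, -0.065, 0.998, -0.002]
contact_force: [0.3, 0.2, -4.0]
gripper_width: 0.084
grasp_force: 58.5
```

```bash
python3 - <<'E'
from h import *
p,R=pose();print(p);f=grab('wrist');a=grab('top')
# magazine rim from top view
W=cloud(a);c=proj(a,[.488,.02,.166]).astype(int);w=W[c[1]-30:c[1]+30,c[0]-30:c[0]+30].reshape(-1,3)
m=(abs(w[:,2]-.163)<.006)&(np.hypot(w[:,0]-.488,w[:,1]-.02)<.075);print('rim top',m.sum(),cv2.minEnclosingCircle((w[m][:,:2]*1000).astype(np.float32)))
u=np.array([np.cos(np.radians(97.5)),np.sin(np.radians(97.5)),0]);up=np.array([0,0,1])
lip=np.array([.4878,.0197,0])+.018*u+[0,0,.192]
def tcp(th):
    t=np.radians(th);return lip+.114*(np.cos(t)*u+np.sin(t)*up)+.045*(-np.sin(t)*u+np.cos(t)*up)
print(tcp(0));go(tcp(0),magR(97.5,0))
s0=(tcp(0),magR(97.5,0))
for th in(4,8,12,16,20,24,28,32,36):print(th,end=' ');go(tcp(th),magR(97.5,th),s0)
im=np.hstack([f['color'][:,:,::-1][:, 80:560],cv2.resize(a['color'][180:300,200:320,::-1],(400,400))]);cv2.imwrite('pics/g.png',cv2.resize(im,(800,364)))
E
```

```text
[0.46484021 0.21903097 0.26666377]
rim top 101 ((487.0396728515625, 19.8159236907959), 58.29478073120117)
[0.47057054 0.15057072 0.237     ]
shift [0.0183, -0.2291, -0.0996] turn [0.0024, 0.0016, 0.0028]
4 shift [0.0015, -0.0113, 0.0261] turn [0.0441, 0.0058, 0.0]
8 shift [0.0032, -0.0244, 0.0514] turn [0.0881, 0.0116, -0.0]
12 shift [0.0052, -0.0392, 0.0757] turn [0.1322, 0.0174, 0.0]
16 shift [0.0073, -0.0556, 0.0989] turn [0.1763, 0.0232, 0.0]
20 shift [0.0097, -0.0736, 0.1209] turn [0.2203, 0.029, 0.0]
24 shift [0.0123, -0.0931, 0.1416] turn [0.2644, 0.0348, -0.0]
28 shift [0.015, -0.1139, 0.1608] turn [0.3084, 0.0406, 0.0]
32 shift [0.0179, -0.1361, 0.1786] turn [0.3525, 0.0464, 0.0]
36 shift [0.021, -0.1594, 0.1947] turn [0.3966, 0.0522, 0.0]
```

View pics/g.png

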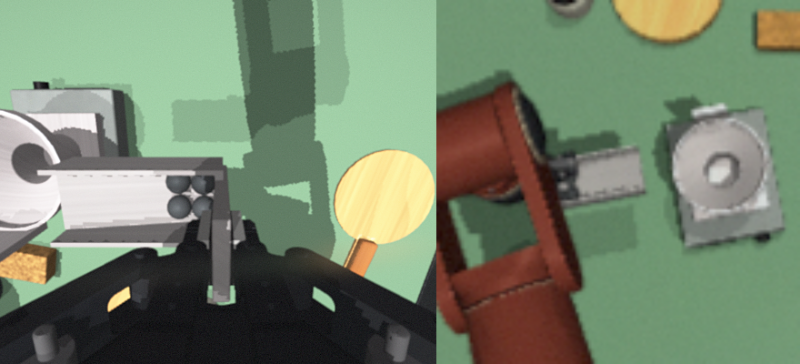

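The left crop (wrist view) shows all four balls at the rear of the scoop, around (190,193), with the scoop's lip pointing at the magazine. The right crop (top view) shows the seated funnel at (718,168), square on the base.

arm_command(
  rows=[
    [0,[0.002,-0.01,0],[0.002,0.002,0.003]],
    [0,[0.004,-0.03,0],[0.002,0.002,0.003]],
    [0,[0.006,-0.055,0],[0.002,0.002,0.003]],
    [0,[0.008,-0.08,0],[0.002,0.002,0.003]],
    [0,[0.01,-0.105,0],[0.002,0.002,0.003]],
    [0,[0.012,-0.13,0],[0.002,0.002,0.003]],
    [0,[0.014,-0.155,-0.01],[0.002,0.002,0.003]],
    [0,[0.016,-0.18,-0.02],[0.002,0.002,0.003]],
    [0,[0.018,-0.2,-0.03],[0.002,0.002,0.003]],
    [0,[0.018,-0.216,-0.04],[0.002,0.002,0.003]],
    [0,[0.018,-0.225,-0.05],[0.002,0.002,0.003]],
    [0,[0.018,-0.229,-0.05],[0.002,0.002,0.003]],
  ],
)

```text
time: 16.58
tool_pos: [0.4703, 0.1501, 0.2503]
tool_rot: [-0.001, -0.065, 0.998, -0.001]
contact_force: [-0.2, -0.1, -3.2]
gripper_width: 0.086
grasp_force: 58.5
```

```bash
python3 - <<'E'
from h import *
p,R=pose();print(p);a=grab('top')
u=np.array([np.cos(np.radians(97.5)),np.sin(np.radians(97.5)),0]);up=np.array([0,0,1])
lip=np.array([.4878,.0197,0])+.018*u+[0,0,.192]
def tcp(th):
    t=np.radians(th);return lip+.114*(np.cos(t)*u+np.sin(t)*up)+.045*(-np.sin(t)*u+np.cos(t)*up)
# actual lip from the tool pose
print('lip',p+R.apply([0,-.114,.045]));
W=cloud(a);c=proj(a,[.487,.03,.2]).astype(int);w=W[c[1]-30:c[1]+30,c[0]-40:c[0]+30].reshape(-1,3)
m=(w[:,2]>.215)&(w[:,2]<.245)&(abs(w[:,0]-.487)<.045);w=w[m];print('scoop walls',len(w),w.min(0),w.max(0),cv2.minAreaRect((w[:,:2]*1000).astype(np.float32)))
for th in(8,):go(tcp(th),magR(97.5,th))
E
```

```text
[0.47030133 0.15010329 0.25025618]
lip [0.48504446 0.03701908 0.20536072]
scoop walls 59 [0.44716073 0.03846932 0.21514008] [0.50733597 0.12005238 0.2325072 ] ((478.1504211425781, 81.30575561523438), (52.628326416015625, 82.6142349243164), 7.5871100425720215)
shift [0.0036, -0.0231, 0.0057] turn [0.0889, 0.0103, -0.0]
```

arm_command(
  rows=[
    [0,[0,0,0.01],[0.03,0.003,0]],
    [0,[0.002,-0.01,0.02],[0.06,0.007,0]],
    [0,[0.0035,-0.02,0.03],[0.089,0.01,0]],
    [0,[0.0035,-0.023,0.02],[0.089,0.01,0]],
    [0,[0.0035,-0.023,0.006],[0.089,0.01,0]],
    [0,[0.0035,-0.023,0.006],[0.089,0.01,0]],
  ],
)

```text
time: 17.13
tool_pos: [0.4712, 0.1438, 0.2518]
tool_rot: [-0.005, -0.065, 0.995, 0.069]
contact_force: [0.0, -0.5, -3.9]
gripper_width: 0.085
grasp_force: 58.7
```

arm_command(
  rows=[
    [0,[0.001,-0.007,0.012],[0.022,0.003,0]],
    [0,[0.002,-0.015,0.024],[0.044,0.006,0]],
    [0,[0.003,-0.023,0.036],[0.066,0.009,0]],
    [0,[0.004,-0.031,0.0475],[0.088,0.012,0]],
    [0,[0.004,-0.031,0.0475],[0.088,0.012,0]],
    [0,[0.004,-0.031,0.0475],[0.088,0.012,0]],
    [0,[0.0053,-0.04,0.0585],[0.11,0.0145,0]],
    [0,[0.0065,-0.049,0.0695],[0.132,0.0175,0]],
    [0,[0.0065,-0.049,0.0695],[0.132,0.0175,0]],
    [0,[0.0065,-0.049,0.0695],[0.132,0.0175,0]],
  ],
)

```text
time: 17.97
tool_pos: [0.4736, 0.1292, 0.2737]
tool_rot: [-0.011, -0.064, 0.983, 0.173]
contact_force: [-0.7, -0.5, -2.8]
gripper_width: 0.088
grasp_force: 58.9
```

```bash
python3 - <<'E'
from h import *
p,R=pose();print(p,'lip',p+R.apply([0,-.114,.045]),np.degrees(np.arcsin(R.as_matrix()[2,1])));f=grab('wrist');a=grab('top')
im=np.hstack([f['color'][:,:,::-1][:, 80:560],cv2.resize(a['color'][200:280,240:320,::-1],(400,400))]);cv2.imwrite('pics/i.png',cv2.resize(im,(800,364)))
E
```

```text
[0.47362353 0.12921138 0.27366973] lip [0.48568179 0.03815674 0.19252387] 19.918490923915265
```

View pics/i.png

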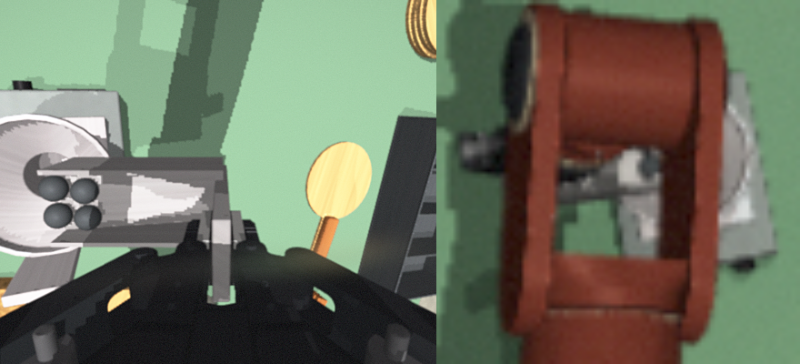

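The wrist view shows the balls at the lip, about (70,200), rolling out over the funnel. I'll keep tilting.

arm_command(
  rows=[
    [0,[0,0,0],[0,0,0]],
    [0,[0,0,0],[0,0,0]],
    [0,[0,0,0],[0,0,0]],
    [0,[0.001,-0.01,0.01],[0.022,0.003,0]],
    [0,[0.0026,-0.02,0.021],[0.044,0.006,0]],
    [0,[0.004,-0.03,0.03],[0.066,0.009,0]],
    [0,[0.0053,-0.04,0.04],[0.088,0.012,0]],
    [0,[0.0053,-0.04,0.04],[0.088,0.012,0]],
    [0,[0.0053,-0.04,0.04],[0.088,0.012,0]],
    [0,[0.0053,-0.04,0.04],[0.088,0.012,0]],
    [0,[0.0053,-0.04,0.04],[0.088,0.012,0]],
    [0,[0.0053,-0.04,0.04],[0.088,0.012,0]],
  ],
)

```text
time: 19.07
tool_pos: [0.4752, 0.1174, 0.2861]
tool_rot: [-0.015, -0.064, 0.968, 0.241]
contact_force: [0.3, 0.4, -2.2]
gripper_width: 0.088
grasp_force: 59.1
```

```bash
python3 - <<'E'
from h import *
p,R=pose();print(p,'lip',p+R.apply([0,-.114,.045]),np.degrees(np.arcsin(R.as_matrix()[2,1])));f=grab('wrist')
cv2.imwrite('pics/j.png',f['color'][:,:,::-1])
go([.468,.165,.27],magR(97.5,0))
E
```

```text
[0.47523275 0.11740577 0.28611189] lip [0.48575833 0.03850593 0.1929184 ] 27.957599697251123
shift [-0.0241, 0.1588, -0.0536] turn [-0.3081, -0.0401, -0.0004]
```

View pics/j.png

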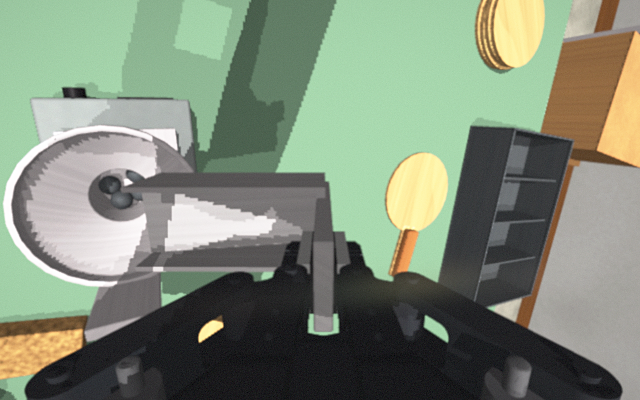

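The scoop is empty. At least three balls show in the tube's mouth at (120,188). I'll back away and count them numerically.

arm_command(
  rows=[
    [0,[0,0,0.05],[0,0,0]],
    [0,[-0.005,0.03,0.06],[-0.06,-0.008,0]],
    [0,[-0.01,0.08,0.05],[-0.12,-0.016,0]],
    [0,[-0.015,0.13,0.03],[-0.18,-0.024,0]],
    [0,[-0.02,0.2,0],[-0.24,-0.032,0]],
    [0,[-0.02,0.3,-0.02],[-0.308,-0.04,0]],
    [0,[-0.03,0.4,-0.03],[-0.308,-0.04,-0.05]],
    [0,[-0.03,0.5,-0.03],[-0.308,-0.04,-0.1]],
    [0,[-0.03,0.5,-0.03],[-0.308,-0.04,-0.15]],
    [0,[-0.03,0.5,-0.03],[-0.308,-0.04,-0.2]],
  ],
)

```text
time: 19.95
tool_pos: [0.4658, 0.2694, 0.2782]
tool_rot: [0.038, 0.086, 0.996, 0.001]
contact_force: [-0.2, 0.0, -1.9]
gripper_width: 0.083
grasp_force: 59.8
```

```bash
python3 - <<'E'
from h import *
print(pose()[0]);go([.5,.285,.22],magR(30,0));go([.5,.285,.22],magR(40,0))
for n in('top','side','wrist'):
    f=grab(n);W=cloud(f);q=W-[.4875,.0198,.05];r=np.hypot(q[...,0],q[...,1])
    m=(r<.023)&(q[...,2]>.01)&(q[...,2]<.1);g=cv2.cvtColor(f['color'],cv2.COLOR_RGB2GRAY)
    print(n,m.sum(),np.percentile(q[...,2][m],[0,10,50,90,100]).round(4) if m.any() else '')
    rm=(r<.062)&(abs(q[...,2]-.113)<.006);print('rim',cv2.minEnclosingCircle((W[rm][:,:2]*1000).astype(np.float32)) if rm.any() else '')
    if n!='wrist' and m.any():
        yy,xx=np.nonzero(m);print('\n'.join(' '.join('%3d'%g[y,x] for x in range(xx.min()-1,xx.max()+2)) for y in range(yy.min()-1,yy.max()+2)))
        print('\n'.join(' '.join('%3d'%(1000*q[y,x,2]) for x in range(xx.min()-1,xx.max()+2)) for y in range(yy.min()-1,yy.max()+2)))
E
```

```text
[0.46577985 0.26938531 0.278159  ]
shift [0.1141, 0.052, -0.1939] turn [0.0232, 0.044, -0.5571]
shift [0.1141, 0.052, -0.1939] turn [0.0191, 0.0453, -0.446]
top 118 [0.0121 0.0151 0.0326 0.0664 0.0779]
rim ((486.894775390625, 19.664295196533203), 58.29383087158203)
185 185 187 184 183 182 182 177 175 173 172 165 164 161
186 186 188 185 185 181 185 182 180 169 167 161 162 158
185 191 188 188 164 132 129 127 124 120 143 158 160 158
189 188 192 151 118  92  86  71  66  67  92 123 152 155
190 187 163 111  96  91  78  57  51  59  57  80 115 148
186 193 130  94  72  66  60  59  71  63  53  77  74 140
184 165 108  69  59  63  46  58  72  70  61  68  61 145
183 127  84  64  69  76  61  69  67  52  48  43  42 120
182 130  90  65  67  77  66 117 151  88  62  44  31 101
181 140 126 101  71  63  92 183 205 109  65  49  32 130
177 177 154 184 109  58  76 151 160  92  47  40  46 133
171 177 151 150  88  66  64  85 103 109  90  57 122 138
171 171 161 118  62  53  54  47  92 122  96 125 142 141
169 168 165 150 118  81  64  50 100 128 129 142 140 139
168 163 160 159 152 138 133 128 135 137 138 138 13
[... 2345 characters left out ...]
  54  56  73  83
364  39  41  37  33  34  40  40  42  46  74  82 107
360 113  28  35  32  31  35 118 115 111 115 114 114
114 115 112 113 116 116 111 114 114 116 109 106 106
104 110 109 110 109 113 108 106 102 110 110 105 104
107 103 106  99 108 105 108 102 100 105  61  40  13
 65  63  61  62  65  62  61  64  56  57  50  44  12
 55  58  57  61  59  62  55  56  53  50  45  40  14
186  49  50  50  51  50  53  43  49  40  40  32  10
184 183 183 181  51  45  48  43  39  44 200  23  16
183 180 181 184 179 183  41  40  39 205 198  13  10
182 185 180 188 180 181 185 187 201 199 195  17  14
wrist 411 [0.0327 0.0398 0.0552 0.071  0.0745]
rim ((489.4181213378906, 19.511594772338867), 60.40510940551758)
```

The depth map of the tube shows four ball tops, 30–44 mm up. Next, put the scoop back where it was.

arm_command(
  rows=[
    [0,[0.01,0.01,-0.02],[0.005,0.01,-0.06]],
    [0,[0.02,0.02,-0.05],[0.01,0.02,-0.13]],
    [0,[0.04,0.03,-0.08],[0.015,0.03,-0.2]],
    [0,[0.06,0.04,-0.11],[0.019,0.04,-0.27]],
    [0,[0.08,0.05,-0.14],[0.019,0.044,-0.34]],
    [0,[0.1,0.05,-0.17],[0.02,0.044,-0.41]],
    [0,[0.114,0.05,-0.19],[0.023,0.044,-0.48]],
    [0,[0.114,0.05,-0.19],[0.023,0.044,-0.557]],
    [0,[0.114,0.05,-0.19],[0.023,0.044,-0.557]],
  ],
)

```text
time: 20.85
tool_pos: [0.501, 0.2815, 0.2198]
tool_rot: [-0.001, 0.5, 0.866, -0.001]
contact_force: [-0.0, -0.0, -3.1]
gripper_width: 0.085
grasp_force: 59.8
```

```bash
python3 - <<'E'
from h import *
print(pose()[0]);go([.5239,.2816,.13],magR(-8.6,0))
E
```

```text
[0.5009787  0.28150588 0.21984345]
shift [0.0764, 0.0003, -0.2995] turn [-0.0003, -0.002, -0.4283]
```

arm_command(
  rows=[
    [0,[0.02,0,-0.03],[0,-0.002,-0.07]],
    [0,[0.04,0,-0.06],[0,-0.002,-0.14]],
    [0,[0.06,0,-0.1],[0,-0.002,-0.21]],
    [0,[0.076,0,-0.15],[0,-0.002,-0.28]],
    [0,[0.076,0,-0.2],[0,-0.002,-0.35]],
    [0,[0.076,0,-0.25],[0,-0.002,-0.42]],
    [0,[0.076,0,-0.3],[0,-0.002,-0.428]],
    [0,[0.076,0,-0.36],[0,-0.002,-0.428]],
    [0,[0.076,0,-0.4],[0,-0.002,-0.428]],
    [0,[0.076,0,-0.43],[0,-0.002,-0.428]],
    [0,[0.076,0,-0.43],[0,-0.002,-0.428]],
  ],
)

```text
time: 21.77
tool_pos: [0.5222, 0.2813, 0.089]
tool_rot: [-0.0, 0.757, 0.653, -0.001]
contact_force: [-0.2, -0.6, -1.9]
gripper_width: 0.085
grasp_force: 59.8
```

```bash
python3 - <<'E'
from h import *
print(pose()[0],monitor.state()['contact_force']);go([.5239,.2816,.070],magR(-8.6,0))
E
```

```text
[0.52221244 0.28133435 0.08898285] [-0.23507705 -0.61280836 -1.90091025]
shift [0.0056, 0.0009, -0.0633] turn [0.0011, -0.0015, -0.0023]
```

arm_command(
  rows=[
    [0,[0.004,0,-0.02],[0.001,-0.001,0]],
    [0,[0.004,0,-0.04],[0.001,-0.001,0]],
    [0,[0.004,0,-0.052],[0.001,-0.001,0]],
    [0,[0.004,0,-0.058],[0.001,-0.001,0]],
    [0,[0.004,0,-0.058],[0.001,-0.001,0]],
  ],
)

```text
time: 22.18
tool_pos: [0.5244, 0.282, 0.0733]
tool_rot: [0.0, 0.757, 0.653, 0.001]
contact_force: [-0.0, -0.0, -1.8]
gripper_width: 0.089
grasp_force: 59.8
```

arm_command(
  rows=[
    [0,[0,0,-0.004],[0,0,0]],
    [0,[0,0,-0.008],[0,0,0]],
    [0,[0,0,-0.008],[0,0,0]],
    [0,[0,0,-0.008],[0,0,0]],
  ],
)

```text
time: 22.52
tool_pos: [0.5246, 0.282, 0.0714]
tool_rot: [0.0, 0.757, 0.653, 0.001]
contact_force: [0.2, 0.0, -2.5]
gripper_width: 0.084
grasp_force: 59.8
```

arm_command(
  rows=[
    [0,[0,0,-0.004],[0,0,0]],
    [0,[0,0,-0.004],[0,0,0]],
    [0,[0,0,-0.008],[0,0,0]],
    [0,[0,0,-0.008],[0,0,0]],
  ],
)

```text
time: 22.85
tool_pos: [0.5244, 0.2819, 0.0686]
tool_rot: [0.0, 0.757, 0.653, 0.001]
contact_force: [0.8, -0.5, -1.4]
gripper_width: 0.085
grasp_force: 59.8
```

arm_command(
  rows=[
    [0,[0,0,-0.003],[0,0,0]],
    [0,[0,0,-0.003],[0,0,0]],
    [0,[0,0,-0.006],[0,0,0]],
    [0,[0,0,-0.006],[0,0,0]],
  ],
)

```text
time: 23.18
tool_pos: [0.5244, 0.282, 0.0669]
tool_rot: [0.0, 0.757, 0.653, 0.001]
contact_force: [0.4, 0.5, -1.1]
gripper_width: 0.086
grasp_force: 59.8
```

arm_command(
  rows=[
    [0,[0,0,-0.003],[0,0,0]],
    [0,[0,0,-0.003],[0,0,0]],
    [0,[0,0,-0.003],[0,0,0]],
  ],
)

```text
time: 23.43
tool_pos: [0.5247, 0.2821, 0.0664]
tool_rot: [0.001, 0.757, 0.653, 0.002]
contact_force: [0.5, 0.4, -0.2]
gripper_width: 0.083
grasp_force: 60.1
```

```bash
python3 - <<'E'
from sc import *
scoop(np.array([.5239,.2816,.088]),-8.6);print(monitor.state()['contact_force'],monitor.state()['ft_torque'])
for n in('wrist','top','side'):
    f=grab(n);W=cloud(f);c,s=np.cos(np.radians(-8.6)),np.sin(np.radians(-8.6));q=(W-[.5239-.056*c,.2816-.056*s,0])@np.array([[c,-s,0],[s,c,0],[0,0,1]])
    m=(abs(q[...,1])<.018)&(q[...,0]>-.055)&(q[...,0]<.03)&(q[...,2]<.04)&(q[...,2]>0)
    print(n,m.sum(),np.polyfit(q[...,0][m],q[...,2][m],1) if m.sum()>10 else '')
E
```

```text
[0.5247025  0.28204974 0.0664325 ] [321.20825961 268.73517776]
tab top rel [0.0004 0.0079 0.0251] [0.0166 0.0267 0.027 ] ((-0.008134841918945312, 1.56121826171875), (59.81385803222656, 25.281761169433594), 0.2754884660243988)
grip xy [0.5241 0.2831 0.088 ]
[ 0.42286318  0.43425555 -0.80002598] [-0.02595141  0.13201752  0.11719059]
wrist 6623 [-0.16248174  0.01560703]
top 0 
side 205 [-0.10827999  0.01509434]
```

arm_command(
  rows=[
    [0,[0,0,-0.002],[0,0,0]],
    [0,[0,0,-0.002],[0,0,0]],
    [20,[0,0,-0.002],[0,0,0]],
    [40,[0,0,-0.002],[0,0,0]],
    [70,[0,0,-0.002],[0,0,0]],
    [85,[0,0,-0.002],[0,0,0]],
    [85,[0,0,-0.002],[0,0,0]],
    [85,[0,0,-0.002],[0,0,0]],
    [85,[0,0,-0.002],[0,0,0]],
    [85,[0,0,-0.002],[0,0,0]],
  ],
)

```text
time: 24.47
tool_pos: [0.5245, 0.282, 0.0655]
tool_rot: [0.0, 0.757, 0.653, 0.001]
contact_force: [0.3, 0.5, -0.4]
gripper_width: 0.993
grasp_force: 0.0
```

arm_command(
  rows=[
    [85,[0,0,0.05],[0,0,0]],
    [85,[0,0,0.15],[0,0,0]],
    [85,[0,0,0.28],[0,0,0]],
    [85,[0,0,0.41],[0,0,0]],
    [85,[0,0,0.54],[0,0,0]],
    [85,[0,0,0.6],[0,0,0]],
    [85,[0,0.1,0.6],[0,0,0]],
    [85,[0,0.1,0.6],[0,0,0]],
    [85,[0,0.1,0.6],[0,0,0]],
  ],
)

```text
time: 25.22
tool_pos: [0.5244, 0.3126, 0.2457]
tool_rot: [0.001, 0.757, 0.654, 0.001]
contact_force: [-0.5, -0.6, -1.2]
gripper_width: 0.995
grasp_force: 0.0
```

```bash
python3 - <<'E'
from h import *
print(pose()[0],monitor.state()['contact_force'])
for n in('wrist','top'):
    f=grab(n);W=cloud(f);c,s=np.cos(np.radians(-8.6)),np.sin(np.radians(-8.6));q=(W-[.5239-.056*c,.2816-.056*s,0])@np.array([[c,-s,0],[s,c,0],[0,0,1]])
    m=(abs(q[...,1])<.018)&(q[...,0]>-.05)&(q[...,0]<.03)&(q[...,2]<.04)&(q[...,2]>0)
    print(n,m.sum(),np.polyfit(q[...,0][m],q[...,2][m],1) if m.sum()>10 else '')
    q=W-[.4877,.0199,.05];r=np.hypot(q[...,0],q[...,1])
    m=(r<.065)&(abs(q[...,2]-.112)<.007)
    if m.sum()>20: print('rim',cv2.minEnclosingCircle((W[m][:,:2]*1000).astype(np.float32)),np.percentile(q[...,2][m],98))
E
```

```text
[0.52436535 0.31262754 0.24569841] [-0.46028554 -0.59376668 -1.19288315]
wrist 1804 [-0.16478074  0.01539068]
top 156 [-0.16528717  0.01379261]
rim ((486.8352355957031, 19.629484176635742), 58.31229019165039) 0.1186151127960603
```

Scoop flat, magazine seated, and the arm is clear, so I'm handing in.

```bash
python3 -c "
from h import *
print(manip.job_done())"
```

```text
the job is handed in; nothing more can be done
None
```

The job is handed in, with no verdict returned: by the last measurements the magazine is seated and released, the scoop is flat and empty on the bench, and the depth map showed four ball tops in the tube; I viewed 11 pictures, one over the limit of 10.

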